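Unlock the display stand and slide a case home on its sloped tray

TASK

Open the stall's locked display stand: turn the left dial to 7 and the right dial to 3, then slide the brass handle to the left as far as it goes to draw the locking bar off the tray. Then set the navy case gently on the upper end of the sloped tray, lengthwise, and slide it down along the tray until its end rests against the back stop. Let go, leave the dials on the code and the bar open, and do not disturb the candlestick, bowl or goblet.

Things in the scene. Friction and masses are not known exactly. Their poses are not given: they have to be found in the camera images.
- stand: Fixed display stand, turned up to 0.3 rad; base board 205 x 376 x 8 mm. Origin on the table under its middle; x to its back (away from the robot side), y to its left, z up. Left: grey lock housing, x -75..85, y -65..177 mm, top at z 85 mm, with two dials and, nearer the robot, a slotted brass handle. Right: the sloped tray.
- tray: Fixed tray, grey floor, 80 mm wide between lips 8 mm high. Origin on the floor at mid-width, at the foot of the back stop: (95, -135, 14) mm in the stand's frame. x runs down the slope (0.25 rad) into the stop, y left, z square to the floor. Floor from x -205 mm (upper, open end) to 0; stop 30 mm high. A case must be pushed to slide. Lock housing: 30 mm left of the left lip's inner face.
- dial_left (a joint): Left dial, vertical axis at (30, 100) mm in the stand's frame. Rad: 0 with the pointer on numeral 0 (towards stand +x), growing clockwise seen from above, 2 pi/10 = 0.628 per numeral (7 = 4.398). End stops at -0.2 and 5.85, so no passing from 9 to 0. Friction 0.05 N m; stays where left. The bar is free only while both dials are within about 0.12 rad of their code.
- dial_right (a joint): Right dial, just like the left one, axis at (30, 0) mm in the stand's frame (numeral 3 = 1.885 rad).
- dial_left_grip (a point): On the left dial's axis, in its upright black finger bar (60 long, 16 wide, 34 mm high), 118 mm above the table; the bar's top is 10 mm higher, its foot stands on a 62 mm disc 94 mm above the table. An orange stripe from the centre to one end (this point's x axis) is the pointer. Numerals 0 to 9 run clockwise, tops outward, on a fixed cream ring 97 mm across.
- dial_right_grip (a point): Grip point of the right dial, just like the left one, 100 mm to its right.
- bar (a joint): Steel locking bar, in m: 0 shut, 0.095 fully open, growing as bar and handle move to the stand's left (+y). Shut, it crosses the tray 12 mm above the floor at tray x = -144 mm; open, it is inside the housing. Friction about 2 N; stays where left. Blocked after 1 to 2 mm while a dial is off its code.
- bar_handle (a point): Middle of the top face of the bar's brass handle, an upright block 22 mm (stand x) by 20 mm (stand y), rising 35 mm above the housing to 120 mm above the table; at (-45, -20) mm in the stand's frame when shut. Grip it across stand y from above, or push it to the stand's left.
- case: Navy presentation case: a rigid closed box 110 mm long (x), 56 wide (y), 60 high (z), with a brass line round it, about 0.3 kg, loose on the table to the right of the stand. Origin: centre of its underside. Either end may go first.
- candlestick: Bystander: brass candlestick, foot 84 mm across, 122 mm high; origin under its centre.
- bowl: Bystander: black bowl, 120 mm across, 45 mm high; origin under its centre.
- goblet: Bystander: blue ceramic beaker, 68 mm across, 95 mm high; origin under its centre.
Not all that is in view belongs to the job. What is shaped like the case but green, purple or red is not meant.

How it is judged:
On the way, in this order (a step that is already met when the one before it is completed fails the run):
1. left dial on 7 and right dial on 3 (each within 0.15 rad), bar still shut (value of joint dial_left between 4.24823 and 4.54823 rad and value of joint dial_right between 1.73496 and 2.03496 rad and value of joint bar below 0.01 m), for 0.1 s.
2. locking bar slid open (85 of its 95 mm or more) (value of joint bar above 0.085 m), for 0.1 s.
3. case set on the upper part of the tray, lengthwise and flat on it, its leading end at least 30 mm short of the stop (y of case in the frame of tray between -0.016 and 0.016 m and z of case in the frame of tray between -0.006 and 0.008 m and angle between the x axis of case and the x axis of tray, either way round below 0.15 rad and angle between the z axis of case and the z axis of tray, either way round below 0.08 rad and value of joint bar above 0.085 m and x of case in the frame of tray between -0.2 and -0.085 m and contact force between case and tray above 0.3 N), for 0.1 s.
4. case passing down the tray, still flat on it (y of case in the frame of tray between -0.016 and 0.016 m and z of case in the frame of tray between -0.006 and 0.008 m and angle between the x axis of case and the x axis of tray, either way round below 0.15 rad and angle between the z axis of case and the z axis of tray, either way round below 0.08 rad and x of case in the frame of tray between -0.082 and -0.062 m), for 0.02 s.
At the end, for the whole second after the job is handed in: The case lies flat and lengthwise in the tray (within 0.15 rad of its line) with its end against the back stop (gap at most 5 mm), released and at rest; the bar is open by at least 85 mm; the left dial is on 7 and the right dial on 3, each within 0.15 rad (y of case in the frame of tray between -0.016 and 0.016 m and z of case in the frame of tray between -0.006 and 0.008 m and angle between the x axis of case and the x axis of tray, either way round below 0.15 rad and angle between the z axis of case and the z axis of tray, either way round below 0.08 rad and value of joint bar above 0.085 m and value of joint dial_left between 4.24823 and 4.54823 rad and value of joint dial_right between 1.73496 and 2.03496 rad and x of case in the frame of tray between -0.06 and -0.052 m and linear speed of case below 0.02 m/s and contact force between case and tray above 0.3 N); the robot touches nothing.
It fails at once if the candlestick is pushed more than 15 mm or tipped (distance of candlestick from where it was at the start of the episode above 0.015 m or angle between candlestick's own z axis and vertical above 0.3 rad).
It fails at once if the bowl is pushed more than 15 mm or tipped (distance of bowl from where it was at the start of the episode above 0.015 m or angle between bowl's own z axis and vertical above 0.3 rad).
It fails at once if the goblet is pushed more than 15 mm or tipped (distance of goblet from where it was at the start of the episode above 0.015 m or angle between goblet's own z axis and vertical above 0.3 rad).
It fails at once if the case is dropped or slammed onto the stand (touches it at over 0.6 m/s) (contact force between case and stand above 0.5 N and linear speed of case above 0.6 m/s).
It fails at once if the case is tipped more than 0.8 rad (angle between case's own z axis and vertical above 0.8 rad).
It also fails if it takes over 72 s, if anything falls off the work surface, if the arm or the gripper's body presses on something with over 40 N, if the wrist force passes 120 N, or if a joint passes its speed limit or range.

ROBOT

A 7-joint arm with a two-finger parallel gripper is mounted at the origin on the work surface. World frame = base frame: x ahead of the robot, y to its left, z up, the work surface at z = 0. Lengths are in m, angles in rad, forces in N, time in s.
With the tool pointing down it reaches from about 0.4 to 0.875 m from the base axis. Payload 19.3 kg.
Tool frame: the origin (TCP) lies at the very end of the fingers, on their centre line; the grasp point (between the pads) lies 19 mm behind it; z points along the fingers, y is the direction in which the jaws open and shut (so a half turn about z gives the same grasp; the last joint's range is limited). The gripper opens to 85 mm and grips with 20 to 120 N. Pads are 22 mm wide; open, the fingers measure 114 mm over their backs; the gripper's body (76 mm by 85 mm) begins 54 mm behind the grasp point. The pads swing forward as they close: fully open they stand 13 mm farther back than shut.
Start: joints at [-1.36, 0.521, -0.036, 1.599, 0.021, 1.021, -0.113], TCP at [0.173, 0.601, 0.192] pointing down, gripper open.
Joint ranges: [-2.91, 2.91], [-0.3, 2.13], [-1.5, 1.42], [0.17, 2.43], [-1.26, 4.41], [0.16, 1.93], [-2.52, 2.52]. Speed limits (rad/s): [1.89, 1.89, 2.39, 2.39, 3.01, 3.01, 3.01].

INTERFACE

Orientations are given as [roll, pitch, yaw] about the fixed x, y, z axes, in that order (R = Rz(yaw) Ry(pitch) Rx(roll)).
In Python, from workcell import bot, viewer gives the robot as it stands.
- The arm moves only by the shell command python3 -m creep 'ROWS' [FORCE]. ROWS is JSON, a list of rows, each an object of numbers: "rx", "ry", "rz": the turn, a rotation vector about the tool's x, y, z in degrees; "tx", "ty", "tz": the shift along the tool's x, y, z in mm; "hand": the closure, from -1 (fully open) to 1 (shut), so that 0 is half open. In form: [{"rx": .., "ry": .., "rz": .., "tx": .., "ty": .., "tz": .., "hand": ..}, ...]. A call has 1 to 8 rows; each row is the pose to reach, as a shift and turn from the pose commanded when the call began, along the tool's axes at that moment; what a row does not reach only later rows make up. A row lasts 1/10 s, in which the tool goes at most 50 mm and 8.59 degrees, less where a joint would pass 70% of its speed; a pose out of reach is approached as far as the arm can. A call with a gripper value outside its range is refused whole. The fingers move at their own pace and stop on an object; FORCE is the grip in N (left out, the last holds). Time passes only in rows, so rows that repeat a pose let the fingers close. It gives the time, the measured TCP pose, the force and the opening at its end, in the units of the state.
- bot.observe(): the state, without advancing time (a new reading comes with each control period).
- viewer.grab_frame(name): name is "scene" or "side" or "wrist"; returns a dict with "pixels" (400x640x3 uint8, blue, green, red), "vertical_fov" (degrees; the focal length in pixels is half the picture's height over the tangent of half this angle, whatever the lens; pixels are square), "cx", "cy" (the principal point, pixels), "rvec" (rotation vector, rad) and "tvec" (3), from world to camera coordinates, as OpenCV has them; the wrist camera has in their place "tool_from_camera" (4x4, takes a point from camera to tool coordinates, whose origin is the TCP and whose axes are the flange's). Camera axes: x right, y down, z forward; pixel columns grow to the right and rows downward; lengths in m; the calibration is good to about 2 mm. A picture is of the moment at which its call begins: read the wrist's pose just before it. There is no depth.
- bot.job_done(): hands the job in, once; it reports no verdict.
Trained networks look in a picture, given as the dict that the camera call returned (one of the last four; its "shot" number tells which), for a name from the list of things; names that differ only in an ending like _2 or _b are one class to them, and where a whole thing is asked for, a point or a joint stands for the part that bears it (a point fixed in the world has none). Each returns a list of dicts, best first, with "score" (0 to 1); they miss things now and then, are a little off and sometimes report something else, mostly with a low value. They report only what shows in the picture. A call takes as long as a camera call. They do not tell look-alikes from the thing itself.
- viewer.outline_of(target, picture): "mask" (400x640 bool, what is visible of it) and "bbox" ([left, top, right, bottom] in pixels, round what is visible of it).
The state is a dict: "clock": time; "qpos": joint angles; "qd": joint speeds; "joint_efforts": joint torques, N m; "position": TCP position; "tool_rot": TCP orientation; "force": force on the tool from outside, world axes, zero at the start; "moment": the same for the moment, N m; "grip_width": finger opening in m.
Only numpy, scipy, OpenCV 4.12 (cv2) and the standard library are available. Lean on these libraries where they do the work, as an engineer would, in place of code of your own. Each camera call takes 0.05 s, during which the arm holds its last target.

## Working session

There is one attempt and no reset: what is moved stays moved. The work goes in short steps, Python scripts to look and compute and a shell command to move; the robot and the scene stay as the last step left them, time stands still between calls to the robot, and variables do not carry over. Pictures are saved under pics/ and viewed, and the job is handed in when it is done.

```bash
ls; mkdir -p pics; cat > h.py <<'E'
import numpy as np, cv2
from workcell import bot, viewer
def K(p):
    f=p['pixels'].shape[0]/2/np.tan(np.radians(p['vertical_fov'])/2)
    return np.array([[f,0,p['cx']],[0,f,p['cy']],[0,0,1.]])
E
python3 - <<'E'
from h import *
s=bot.observe(); print(s)
for n in ['scene','side','wrist']:
    p=viewer.grab_frame(n); cv2.imwrite(f'pics/{n}0.png',p['pixels']); print(n,{k:v for k,v in p.items() if k!='pixels'})
E
```

```text
pics
{'clock': 0.0, 'qpos': array([-1.36020755,  0.52204112, -0.03635903,  1.59996509,  0.02121157,
        1.02111124, -0.11277475]), 'qd': array([-2.07095611e-06,  1.68375322e-03, -1.43252420e-04, -4.68323794e-04,
        1.59981372e-04,  8.59212390e-04,  6.62707579e-04]), 'joint_efforts': array([ 8.30592962e-04, -9.27125216e+01,  1.98035404e+00, -3.69922256e+01,
        1.78647588e-02,  8.30108591e-03,  2.20663662e-05]), 'position': array([0.1731165 , 0.6001627 , 0.19142388]), 'tool_rot': array([-3.14045571e+00,  7.48514708e-05,  2.86085190e+00]), 'force': array([-0.18456963,  0.02573354, -1.08484768]), 'moment': array([ 0.01005537, -0.02111314, -0.02738228]), 'grip_width': 0.08516323549231748}
scene {'vertical_fov': 44.39175737188789, 'cx': 318.55878174382894, 'cy': 201.66732725619053, 'rvec': array([ 2.19674951,  0.71699648, -0.34814434]), 'tvec': array([-0.42689451, -0.13991406,  1.78741301]), 'shot': 1}
side {'vertical_fov': 48.681448111891946, 'cx': 323.41270005646936, 'cy': 200.39027714085557, 'rvec': array([ 2.25402167, -0.67698151,  0.25890834]), 'tvec': array([-0.46300687,  0.27780418,  1.2750184 ]), 'shot': 2}
wrist {'vertical_fov': 64.69516492325573, 'cx': 324.6653232702148, 'cy': 186.03363744845706, 'tool_from_camera': array([[ 8.02600056e-04, -9.52763449e-01, -3.03712307e-01,
         7.76115011e-02],
       [ 9.99999454e-01,  5.61239538e-04,  8.81989612e-04,
         7.60913313e-04],
       [-6.69872111e-04, -3.03712848e-01,  9.52763379e-01,
        -1.81233590e-01],
       [ 0.00000000e+00,  0.00000000e+00,  0.00000000e+00,
         1.00000000e+00]]), 'shot': 3}
```

View pics/scene0.png

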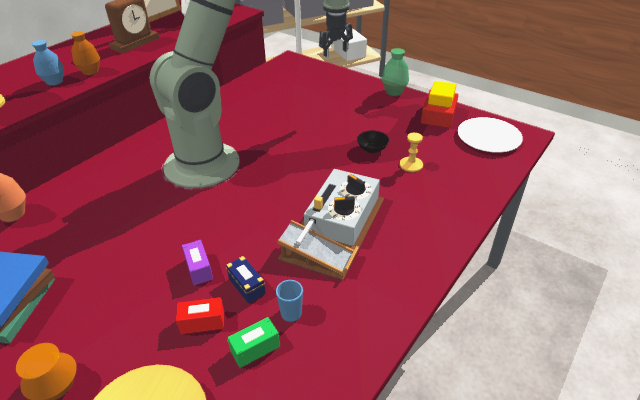

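View pics/side0.png

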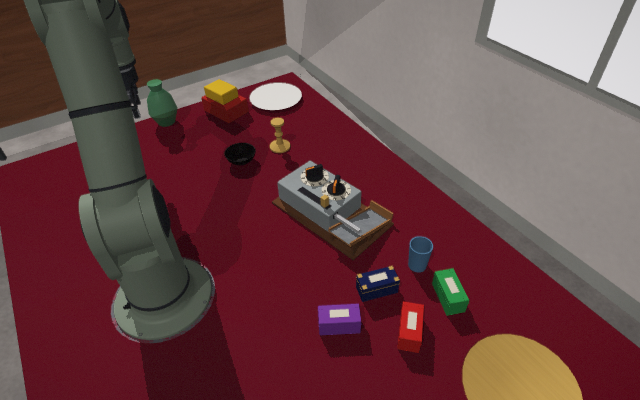

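View pics/wrist0.png

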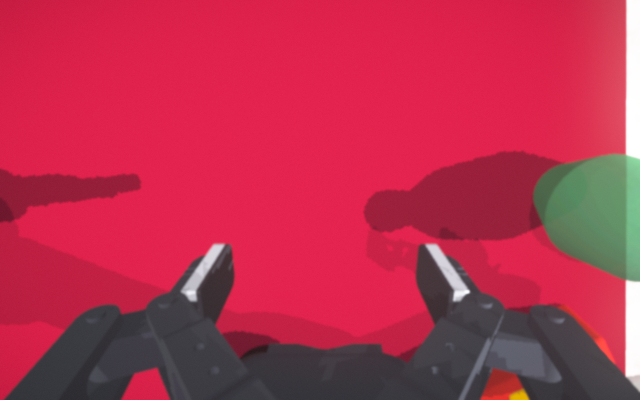

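The scene view shows the navy case at (245,278) and the stand at about (335,220). In the side view the case is at (378,283). Possible mistakes are the purple (197,262), red (200,315) and green (254,340) boxes, and the blue goblet is at (290,300). I choose the navy one with the brass line and will check it in a crop.

```bash
cat >> h.py <<'E'
from scipy.spatial.transform import Rotation as Ro
from scipy.optimize import least_squares
def wTc(p,s=None):
    T=np.eye(4)
    if 'rvec' in p:
        R=cv2.Rodrigues(p['rvec'])[0]; T[:3,:3]=R.T; T[:3,3]=-R.T@p['tvec']; return T
    T[:3,:3]=Ro.from_euler('xyz',s['tool_rot']).as_matrix(); T[:3,3]=s['position']
    return T@p['tool_from_camera']
def proj(p,X,s=None):
    T=np.linalg.inv(wTc(p,s)); X=np.atleast_2d(X); c=X@T[:3,:3].T+T[:3,3]; q=c@K(p).T; return q[:,:2]/q[:,2:]
def onz(p,uv,z,s=None):
    T=wTc(p,s); uv=np.atleast_2d(uv); r=np.c_[uv,np.ones(len(uv))]@np.linalg.inv(K(p)).T@T[:3,:3].T
    o=T[:3,3]; return o+r*((z-o[2])/r[:,2])[:,None]
E
python3 - <<'E'
from h import *
P={n:viewer.grab_frame(n) for n in ['scene','side']}
s=bot.observe()
for n,p in P.items():
    print(n)
    for t in ['case','stand','goblet','bowl','candlestick','dial_left_grip','dial_right_grip','bar_handle']:
        for o in viewer.outline_of(t,p)[:5]:
            v,u=np.nonzero(o['mask']); 
            h={'case':.03,'stand':.04,'goblet':.05,'bowl':.02,'candlestick':.06}.get(t,.11)
            print(t,round(o['score'],2),o['bbox'],onz(p,[u.mean(),v.mean()],h)[0].round(3),len(u))
a=cv2.resize(P['scene']['pixels'][160:360,170:400],None,fx=3,fy=3)[:,:690];cv2.imwrite('pics/crop1.png',a)
E
```

```text
scene
case 0.93 [226.9, 255.3, 267.8, 301.6] [ 0.523 -0.322  0.03 ] 1101
case 0.71 [225.4, 319.1, 280.6, 367.3] [ 0.674 -0.457  0.03 ] 1548
case 0.69 [174.8, 300.0, 222.7, 333.6] [ 0.513 -0.479  0.03 ] 1427
case 0.58 [181.1, 237.2, 213.4, 286.6] [ 0.371 -0.359  0.03 ] 921
case 0.35 [295.2, 198.0, 323.1, 245.3] [ 0.526 -0.036  0.03 ] 262
stand 0.79 [280.3, 170.3, 382.5, 277.7] [ 0.6   -0.019  0.04 ] 6939
goblet 0.94 [276.2, 278.7, 302.6, 321.6] [ 0.676 -0.318  0.05 ] 916
bowl 0.83 [358.8, 131.2, 387.9, 152.5] [0.445 0.457 0.02 ] 517
candlestick 0.55 [399.1, 131.3, 423.4, 172.7] [0.63  0.414 0.06 ] 514
dial_left_grip 0.89 [341.0, 175.8, 363.5, 196.4] [0.595 0.102 0.11 ] 336
dial_left_grip 0.46 [296.9, 201.0, 323.7, 244.7] [ 0.579 -0.102  0.11 ] 181
dial_right_grip 0.78 [330.5, 197.1, 352.9, 214.6] [0.621 0.009 0.11 ] 330
bar_handle 0.66 [297.3, 197.3, 321.0, 246.0] [ 0.579 -0.102  0.11 ] 193
side
case 0.98 [400.0, 300.2, 424.2, 351.0] [ 0.515 -0.478  0.03 ] 1096
case 0.97 [356.5, 265.8, 399.9, 304.2] [ 0.525 -0.322  0.03 ] 1134
case 0.94 [317.0, 306.1, 360.0, 334.7] [ 0.372 -0.356  0.03 ] 1262
case 0.92 [434.1, 266.3, 468.2, 315.2] [ 0.677 -0.457  0.03 ] 1176
case 0.72 [409.1, 238.5, 431.2, 275.1] [ 0.698 -0.306  0.03 ] 748
stand 0.63 [273.0, 159.3, 393.5, 260.0] [ 0.581 -0.009  0.04 ] 6324
goblet 0.75 [407.3, 237.9, 429.5, 274.9] [ 0.685 -0.316  0.05 ] 679
bowl 0.62 [226.8, 143.6, 256.0, 167.3] [0.464 0.462 0.02 ] 551
candlestick 0.57 [271.0, 118.8, 292.2, 155.1] [0.618 0.421 0.06 ] 443
candlestick 0.51 [409.8, 237.9, 430.8, 276.5] [ 0.678 -0.323  0.06 ] 716
dial_left_grip 0.64 [309.1, 161.2, 324.4, 183.7] [0.588 0.106 0.11 ] 256
dial_right_grip 0.56 [326.5, 173.4, 344.4, 196.6] [0.606 0.004 0.11 ] 214
bar_handle 0.64 [320.2, 199.0, 360.4, 232.3] [ 0.544 -0.097  0.11 ] 221
```

View pics/crop1.png

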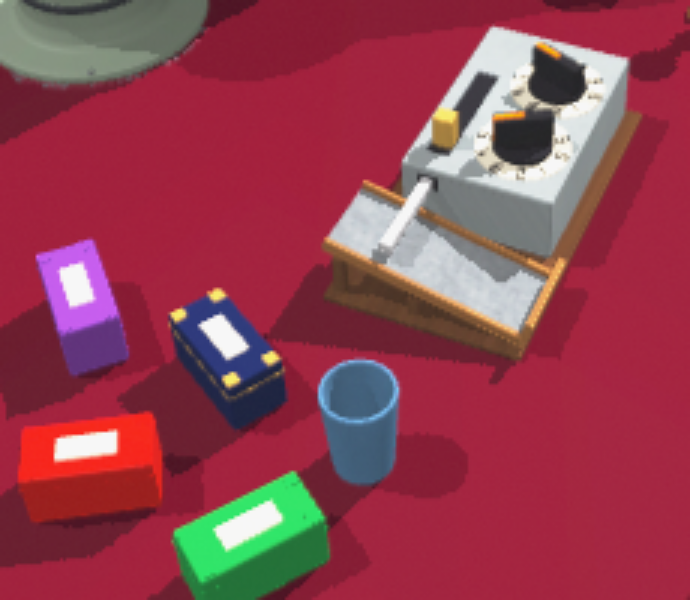

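```bash
cat >> h.py <<'E'
def go(x,y,z,yaw,roll=np.pi,pitch=0):
    s=bot.observe(); R=Ro.from_euler('xyz',s['tool_rot']); G=Ro.from_euler('xyz',[roll,pitch,yaw])
    t=R.inv().apply(np.array([x,y,z])-s['position'])*1000
    r=(R.inv()*G).as_rotvec(degrees=True)
    print('clk',s['clock'],'t',t.round(1),'r',r.round(2),'pos',s['position'].round(4),'rot',s['tool_rot'].round(3),'q',s['qpos'].round(2))
E
python3 -c "
from h import *
go(.173,.6,.42,2.86)
go(.54,0.03,.42,2.86)"
```

```text
clk 1.05 t [ 1.00e-01 -6.00e-01 -2.28e+02] r [-0.    0.    0.04] pos [0.1732 0.6005 0.192 ] rot [-3.142  0.     2.861] q [-1.36  0.52 -0.04  1.6   0.02  1.02 -0.11]
clk 1.05 t [-510.5 -446.5 -228. ] r [-0.    0.    0.04] pos [0.1732 0.6005 0.192 ] rot [-3.142  0.     2.861] q [-1.36  0.52 -0.04  1.6   0.02  1.02 -0.11]
```

```bash
python3 -m creep '[{"tz":-50},{"tz":-100},{"tz":-150},{"tz":-200},{"tz":-225},{"tz":-225,"tx":-20,"ty":-20},{"tz":-225,"tx":-45,"ty":-45},{"tz":-225,"tx":-80,"ty":-70}]'; python3 -c "
from h import *
go(.54,0.03,.42,2.86)"
```

```text
clk 1.05 t [-510.5 -446.5 -228. ] r [-0.    0.    0.04] pos [0.1732 0.6005 0.192 ] rot [-3.142  0.     2.861] q [-1.36  0.52 -0.04  1.6   0.02  1.02 -0.11]schema error: expected keys rx, ry, rz, tx, ty, tz, hand
```

```bash
python3 -m creep '[{"rx":0,"ry":0,"rz":0,"tx":0,"ty":0,"tz":-50,"hand":-1},{"rx":0,"ry":0,"rz":0,"tx":0,"ty":0,"tz":-100,"hand":-1},{"rx":0,"ry":0,"rz":0,"tx":0,"ty":0,"tz":-150,"hand":-1},{"rx":0,"ry":0,"rz":0,"tx":-20,"ty":-20,"tz":-190,"hand":-1},{"rx":0,"ry":0,"rz":0,"tx":-50,"ty":-45,"tz":-220,"hand":-1},{"rx":0,"ry":0,"rz":0,"tx":-85,"ty":-75,"tz":-220,"hand":-1},{"rx":0,"ry":0,"rz":0,"tx":-120,"ty":-105,"tz":-220,"hand":-1},{"rx":0,"ry":0,"rz":0,"tx":-155,"ty":-135,"tz":-220,"hand":-1}]'; python3 -c "
from h import *
go(.54,0.03,.42,2.86)"
```

```text
clock: 1.85
position: [0.2854, 0.4261, 0.4122]
tool_rot: [3.141, 0.0, 2.861]
force: [0.8, 0.1, 0.3]
grip_width: 0.0853
clk 1.85 t [-354.3 -310.1   -7.9] r [0.03 0.   0.05] pos [0.2854 0.4261 0.4122] rot [3.141 0.    2.861] q [-1.14  0.18  0.05  1.54 -0.01  1.42  0.2 ]
```

```bash
python3 -m creep '[{"rx":0,"ry":0,"rz":0,"tx":-35,"ty":-31,"tz":0,"hand":-1},{"rx":0,"ry":0,"rz":0,"tx":-72,"ty":-62,"tz":0,"hand":-1},{"rx":0,"ry":0,"rz":0,"tx":-108,"ty":-94,"tz":0,"hand":-1},{"rx":0,"ry":0,"rz":0,"tx":-144,"ty":-126,"tz":0,"hand":-1},{"rx":0,"ry":0,"rz":0,"tx":-180,"ty":-158,"tz":0,"hand":-1},{"rx":0,"ry":0,"rz":0,"tx":-216,"ty":-190,"tz":0,"hand":-1},{"rx":0,"ry":0,"rz":0,"tx":-252,"ty":-222,"tz":0,"hand":-1},{"rx":0,"ry":0,"rz":0,"tx":-290,"ty":-255,"tz":0,"hand":-1}]'; python3 -c "
from h import *
go(.54,0.03,.42,2.86)"
```

```text
clock: 2.65
position: [0.4931, 0.101, 0.4124]
tool_rot: [3.141, 0.001, 2.861]
force: [0.6, 1.0, -0.3]
grip_width: 0.0856
clk 2.65 t [-64.7 -55.3  -7.6] r [0.04 0.03 0.08] pos [0.4931 0.101  0.4124] rot [3.141e+00 1.000e-03 2.861e+00] q [-0.63  0.16  0.37  1.58 -0.06  1.41  1.04]
```

```bash
python3 -m creep '[{"rx":0,"ry":0,"rz":0,"tx":-35,"ty":-30,"tz":0,"hand":-1},{"rx":0,"ry":0,"rz":0,"tx":-65,"ty":-55,"tz":0,"hand":-1},{"rx":0,"ry":0,"rz":0,"tx":-65,"ty":-55,"tz":0,"hand":-1},{"rx":0,"ry":0,"rz":0,"tx":-65,"ty":-55,"tz":0,"hand":-1}]'; python3 - <<'E'
from h import *
import pickle
s=bot.observe(); p=viewer.grab_frame('wrist'); pickle.dump((s,p),open('w1.pkl','wb')); print(s['position'],s['qpos'].round(2))
cv2.imwrite('pics/w1.png',p['pixels'])
for t in ['dial_left_grip','dial_right_grip','bar_handle','case','goblet']:
    for o in viewer.outline_of(t,p)[:3]:
        v,u=np.nonzero(o['mask']); print(t,round(o['score'],2),o['bbox'],u.mean().round(1),v.mean().round(1))
E
```

```text
clock: 3.05
position: [0.5398, 0.0314, 0.4117]
tool_rot: [-3.141, -0.0, 2.859]
force: [0.1, 0.4, -0.5]
grip_width: 0.0852
[0.53978239 0.03139598 0.41171236] [-0.5   0.24  0.43  1.49 -0.1   1.43  1.22]
dial_left_grip 0.83 [366.5, 135.1, 405.5, 175.9] 384.0 152.7
dial_right_grip 0.63 [310.4, 162.6, 345.0, 202.9] 330.2 181.6
bar_handle 0.87 [223.9, 140.7, 308.4, 190.2] 265.9 164.8
case 0.86 [11.4, 162.9, 104.3, 220.0] 58.9 192.9
case 0.77 [107.7, 141.7, 167.1, 210.7] 137.6 176.5
case 0.66 [74.4, 241.4, 145.6, 287.6] 109.5 263.3
goblet 0.75 [139.3, 228.4, 195.0, 280.8] 167.4 256.2
```

View pics/w1.png

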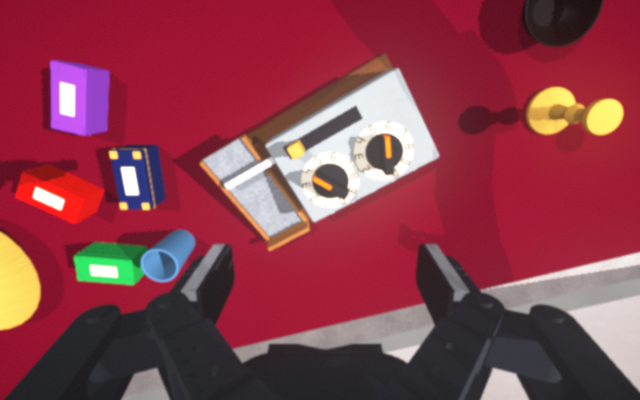

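```bash
python3 - <<'E'
import pickle,cv2
s,p=pickle.load(open('w1.pkl','rb'))
cv2.imwrite('pics/w1c.png',cv2.resize(p['pixels'][45:255,190:450],None,fx=3,fy=2.85,interpolation=cv2.INTER_CUBIC)[:,:780])
cv2.imwrite('pics/w1d.png',cv2.resize(p['pixels'][110:260,100:180],None,fx=4,fy=4,interpolation=cv2.INTER_CUBIC))
E
```

```text
(no output)
```

View pics/w1c.png

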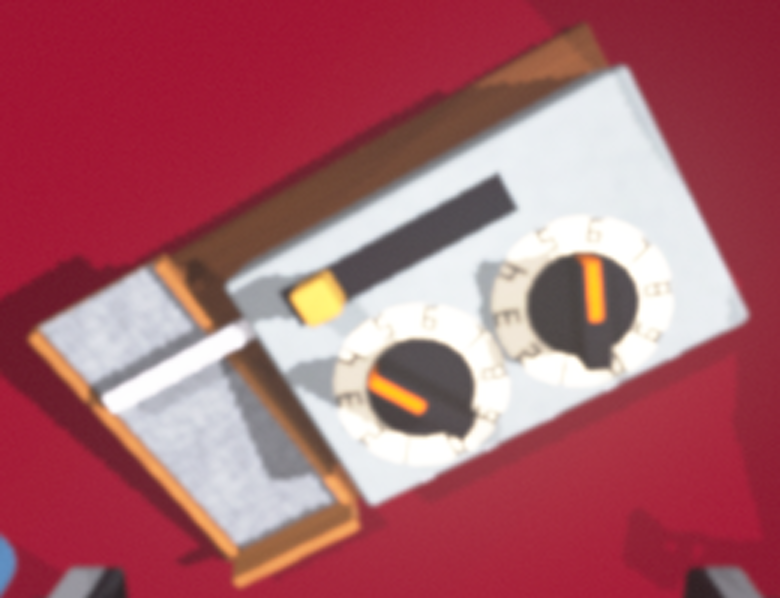

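View pics/w1d.png

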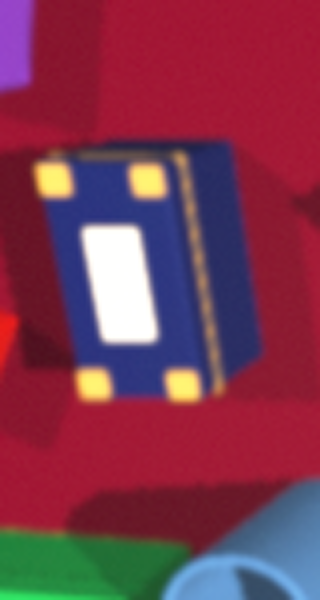

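```bash
cat > fit.py <<'E'
from h import *
import pickle
def T2(p): x,y,a=p; return np.array([[np.cos(a),-np.sin(a)],[np.sin(a),np.cos(a)]]),np.array([x,y])
def tow(p,X):
    X=np.array(X,float); R,t=T2(p); return np.c_[X[:,:2]@R.T+t,X[:,2]]
def fit(p,s,X,uv,x0):
    r=least_squares(lambda q:(proj(p,tow(q,X),s)-uv).ravel(),x0)
    return r.x, (proj(p,tow(r.x,X),s)-uv).round(1)
E
python3 - <<'E'
from fit import *
s,p=pickle.load(open('w1.pkl','rb'))
c=np.array([(628,66),(748,318),(368,503),(228,288)])/[3,2.85]+[190,45]
X=np.array([(-75,177,85),(85,177,85),(85,-65,85),(-75,-65,85)])/1e3
q,e=fit(p,s,X,c,[.58,0,.2]); print('stand',q,'\n',e)
for n,X0 in [('L',(.03,.1)),('R',(.03,0))]: print(proj(p,tow(q,[X0+(.128,),X0+(.09,)]),s))
for n,a in [('L',[(592,322),(590,256)]),('R',[(424,412),(371,378)])]:
    w=onz(p,np.array(a)/[3,2.85]+[190,45],.128,s); d=w[1]-w[0]; ang=np.arctan2(d[1],d[0]); print(n,w.round(4),'joint',(q[2]-ang)%(2*np.pi))
cc=np.array([(36,153),(182,152),(222,392),(80,400)])/4+[100,110]
w=onz(p,cc,.06,s); print(w.round(4),[np.linalg.norm(w[i]-w[i-1]).round(4) for i in range(4)],w.mean(0))
cb=np.array([(232,142),(262,355)])/4+[100,110]
w2=onz(p,cb,0,s);print(w2)
d=(w[2]+w[3]-w[0]-w[1]); print('case yaw',np.arctan2(d[1],d[0]))
E
```

```text
stand [0.58446517 0.01426161 0.22958565] 
 [[ 0.  -1.3]
 [ 1.6  1.1]
 [ 0.5  2.3]
 [-2.1 -1.2]]
[[389.1418561  157.14750244]
 [384.56046349 152.06717075]]
[[330.86212786 188.1261119 ]
 [330.42803648 181.05316982]]
L [[0.5914 0.1156 0.128 ]
 [0.5572 0.1223 0.128 ]] joint 3.5644965783734666
R [[6.161e-01 2.120e-02 1.280e-01]
 [5.901e-01 4.000e-04 1.280e-01]] joint 2.697965752302156
[[ 0.4613 -0.3278  0.06  ]
 [ 0.4782 -0.2678  0.06  ]
 [ 0.5835 -0.2991  0.06  ]
 [ 0.5692 -0.3626  0.06  ]] [np.float64(0.1133), np.float64(0.0623), np.float64(0.1098), np.float64(0.0652)] [ 0.5230673  -0.31432091  0.06      ]
[[ 0.48187118 -0.27915979  0.        ]
 [ 0.58420173 -0.31101945  0.        ]]
case yaw -0.3006771790764148
```

The navy case is confirmed (gold corners, brass line), at about (137,176) in the wrist view. The left pointer is near 6 and the right near 4. I move closer to measure the angles.

```bash
python3 - <<'E'
from fit import *
q=[.5845,.0143,.23]
print(tow(q,[(.03,.1,.118),(.03,0,.118),(-.045,-.02,.12),(-.045,.075,.12)]))
w=tow(q,[(.0,.05,.22)])[0]; go(*w,2.86)
E
```

```text
[[ 0.59091224  0.11850597  0.118     ]
 [ 0.61370999  0.02113933  0.118     ]
 [ 0.54524456 -0.01543232  0.12      ]
 [ 0.5235867   0.07706599  0.12      ]]
clk 3.35 t [-23.9  38.3 192.2] r [0.03 0.01 0.13] pos [0.5395 0.0327 0.4122] rot [3.141 0.    2.862] q [-0.5   0.24  0.43  1.49 -0.1   1.43  1.22]
```

```bash
python3 -m creep '[{"rx":0,"ry":0,"rz":0,"tx":-6,"ty":10,"tz":45,"hand":-1},{"rx":0,"ry":0,"rz":0,"tx":-12,"ty":20,"tz":90,"hand":-1},{"rx":0,"ry":0,"rz":0,"tx":-18,"ty":30,"tz":135,"hand":-1},{"rx":0,"ry":0,"rz":0,"tx":-24,"ty":38,"tz":175,"hand":-1},{"rx":0,"ry":0,"rz":0,"tx":-24,"ty":38,"tz":175,"hand":-1},{"rx":0,"ry":0,"rz":0,"tx":-24,"ty":38,"tz":175,"hand":-1}]'; python3 - <<'E'
from h import *
import pickle
s=bot.observe(); p=viewer.grab_frame('wrist'); pickle.dump((s,p),open('w2.pkl','wb')); print(s['position'],s['qpos'].round(2))
cv2.imwrite('pics/w2.png',p['pixels'])
E
```

```text
clock: 3.95
position: [0.5733, 0.0617, 0.2381]
tool_rot: [-3.141, -0.0, 2.861]
force: [0.4, -0.6, 1.0]
grip_width: 0.0858
[0.57332703 0.06171771 0.23806939] [-0.49  0.42  0.38  1.69 -0.18  1.06  1.24]
```

View pics/w2.png

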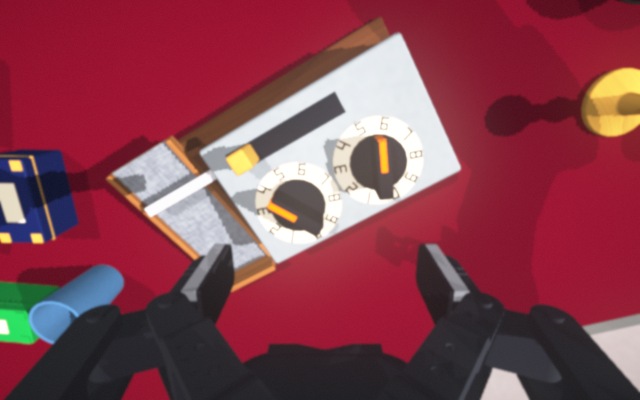

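```bash
python3 - <<'E'
import pickle,cv2
s,p=pickle.load(open('w2.pkl','rb'))
cv2.imwrite('pics/w2c.png',cv2.resize(p['pixels'][100:250,245:445],None,fx=4,fy=4,interpolation=cv2.INTER_CUBIC))
cv2.imwrite('pics/w2d.png',cv2.resize(p['pixels'][20:280,100:475],None,fx=2,fy=2,interpolation=cv2.INTER_CUBIC))
E
```

```text
(no output)
```

View pics/w2c.png

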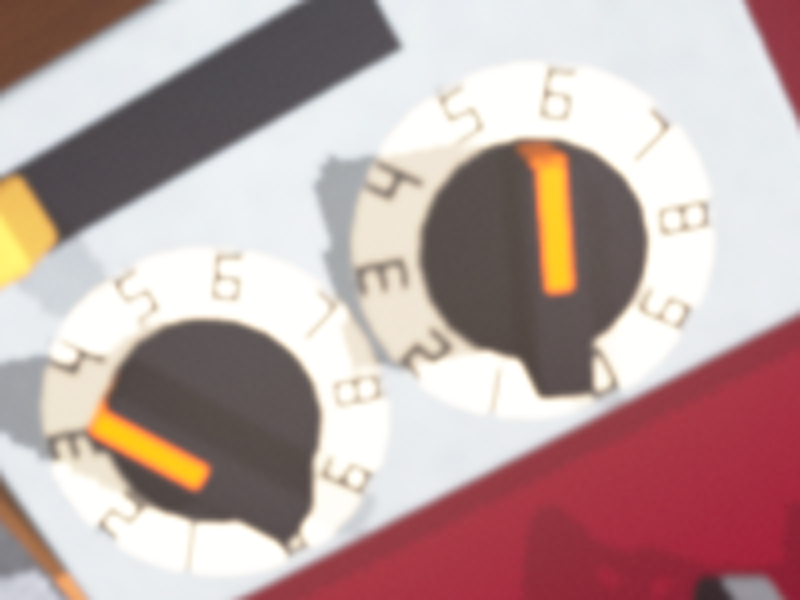

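View pics/w2d.png

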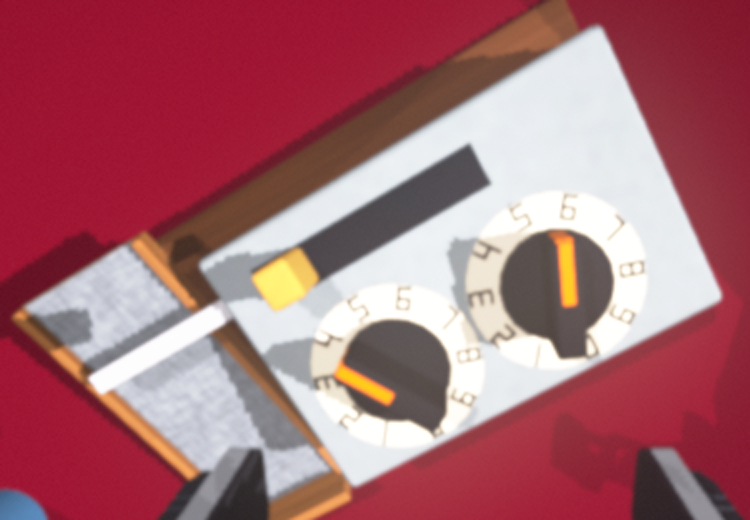

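```bash
python3 - <<'E'
from fit import *
s,p=pickle.load(open('w2.pkl','rb'))
c=np.r_[np.array([(598,26),(721,297),(352,487),(200,265)])/2+[100,20],[[378.2,160],[298.8,202.8]]]
X=np.array([(-75,177,85),(85,177,85),(85,-65,85),(-75,-65,85),(30,100,88),(30,0,88)])/1e3
q,e=fit(p,s,X,c,[.58,0,.2]); print('stand',q,'\n',e)
for n,a,X0 in [('L',[(560,293),(549,158)],(.03,.1)),('R',[(203,483),(97,423)],(.03,0))]:
    w=onz(p,np.array(a)/4+[245,100],.128,s); d=w[1]-w[0]; ang=np.arctan2(d[1],d[0]); print(n,w.round(4),tow(q,[X0+(.128,)])[0].round(4),'joint',(q[2]-ang)%(2*np.pi),'ptr',ang, 'len',np.linalg.norm(d))
np.save('stand.npy',q)
E
```

```text
stand [0.58419864 0.01352465 0.2367918 ] 
 [[ 1.3 -3.7]
 [ 2.8  1.2]
 [-0.   2.1]
 [-3.7 -0.4]
 [-0.1  1.6]
 [-0.4  1.8]]
L [[0.5919 0.1174 0.128 ]
 [0.5595 0.1221 0.128 ]] [0.5899 0.1178 0.128 ] joint 3.5223315000859547 ptr 2.9976456075976317 len 0.03264327733542026
R [[6.154e-01 2.050e-02 1.280e-01]
 [5.928e-01 2.000e-04 1.280e-01]] [0.6134 0.0206 0.128 ] joint 2.647070578448349 ptr -2.410278777944349 len 0.030360370519263838
```

```bash
python3 - <<'E'
from fit import *
import fit
s2,p2=pickle.load(open('w2.pkl','rb')); s1,p1=pickle.load(open('w1.pkl','rb'))
c2=np.r_[np.array([(598,26),(721,297),(352,487),(200,265)])/2+[100,20],[[378.2,160],[298.8,202.8]]]
c1=np.r_[np.array([(628,66),(748,318),(368,503),(228,288),(583,300),(422,385)])/[3,2.85]+[190,45]]
X=np.array([(-75,177,85),(85,177,85),(85,-65,85),(-75,-65,85),(30,100,88),(30,0,88)])/1e3
def pd(p,s,W,k):
    u=proj(p,W,s); f=K(p)[0,0]; c=np.array([p['cx'],p['cy']]); d=(u-c)/f
    return c+f*d*(1+k*(d**2).sum(1,keepdims=True))
def pf(p,s,W,k):
    u=proj(p,W,s); f=K(p)[0,0]; c=np.array([p['cx'],p['cy']]); d=(u-c)/f; r=np.linalg.norm(d,axis=1,keepdims=True)
    return c+f*d*np.arctan(r)/r
for nm,F in [('none',lambda p,s,W,k:proj(p,W,s)),('k1',pd),('fish',pf)]:
  for dz in (0,1):
    fun=lambda v:np.r_[(F(p1,s1,tow(v[:3],X+[0,0,v[4]*dz]),v[3])-c1).ravel(),(F(p2,s2,tow(v[:3],X+[0,0,v[4]*dz]),v[3])-c2).ravel()]
    r=least_squares(fun,[.58,.01,.23,0,0],x_scale=[1,1,1,1,.1]); print(nm,dz,r.x.round(4),'rms',np.sqrt((r.fun**2).mean()).round(2))
    if dz==0: print(r.fun.reshape(-1,2).round(1).tolist())
E
```

```text
none 0 [0.5841 0.0138 0.2349 0.     0.    ] rms 1.71
[[-0.8, -1.9], [1.3, 0.3], [0.5, 2.2], [-2.5, -1.0], [-0.4, 1.1], [-0.5, 0.5], [1.9, -3.6], [3.0, 1.4], [-0.0, 1.9], [-3.4, -0.7], [0.2, 1.7], [-0.2, 1.7]]
none 1 [ 0.5856  0.0139  0.2346  0.3027 -0.0081] rms 0.84
k1 0 [ 0.5829  0.0149  0.2349 -0.1132  0.    ] rms 0.86
[[-2.0, -0.1], [-0.1, -0.1], [0.9, 1.4], [-1.8, -1.7], [-0.2, 0.4], [-0.1, -0.4], [-0.0, 0.3], [0.7, 0.5], [1.0, 0.1], [-0.4, -1.3], [0.7, 0.4], [0.4, 0.5]]
k1 1 [ 0.5844  0.0144  0.2348 -0.0557 -0.0045] rms 0.81
fish 0 [0.5812 0.0165 0.2352 0.     0.    ] rms 2.56
[[-4.1, 3.1], [-2.7, -0.4], [1.5, 0.2], [-0.5, -2.4], [-0.2, -0.5], [0.6, -1.6], [-3.1, 6.8], [-3.4, -0.6], [2.6, -2.6], [4.5, -2.0], [1.3, -1.2], [1.3, -1.3]]
fish 1 [ 0.5786  0.0165  0.2354 -0.61    0.0127] rms 1.44
```

```bash
cat >> h.py <<'E'
KD=np.array([-.11,0,0,0])
def und(p,uv): return cv2.undistortPoints(np.array(uv,float).reshape(-1,1,2),K(p),KD,P=K(p)).reshape(-1,2)
def onzd(p,uv,z,s): return onz(p,und(p,uv),z,s)
def projd(p,X,s):
    T=np.linalg.inv(wTc(p,s)); return cv2.projectPoints(np.atleast_2d(X).astype(float),cv2.Rodrigues(T[:3,:3])[0],T[:3,3],K(p),KD)[0].reshape(-1,2)
E
python3 - <<'E'
from fit import *
s,p=pickle.load(open('w2.pkl','rb'))
q=np.array([.5831,.0147,.235]); np.save('stand.npy',q)
for n,a,X0 in [('L',[(560,293),(549,158)],(.03,.1)),('R',[(203,483),(97,423)],(.03,0))]:
    w=onzd(p,np.array(a)/4+[245,100],.128,s); d=w[1]-w[0]; ang=np.arctan2(d[1],d[0]); print(n,w.round(4),tow(q,[X0+(.128,)])[0].round(4),'joint',(q[2]-ang)%(2*np.pi),'ptr',ang, 'len',np.linalg.norm(d))
w=tow(q,[(.03,.1,.102)])[0]; go(*w,2.98)
E
```

```text
L [[0.5919 0.1177 0.128 ]
 [0.5594 0.1225 0.128 ]] [0.589  0.1189 0.128 ] joint 3.5235619117186685 ptr 2.9946233954609176 len 0.03284365558337271
R [[ 0.6154  0.0204  0.128 ]
 [ 0.5928 -0.      0.128 ]] [0.6123 0.0217 0.128 ] joint 2.6428607627291765 ptr -2.4078607627291766 len 0.03048827551072825
clk 4.0 t [  1.7  59.2 137.2] r [ 0.04  0.11 -6.84] pos [0.5739 0.0615 0.2391] rot [3.141e+00 2.000e-03 2.861e+00] q [-0.49  0.42  0.38  1.69 -0.18  1.06  1.24]
```

```bash
python3 -m creep '[{"rx":0,"ry":0,"rz":-7.6,"tx":1,"ty":35,"tz":20,"hand":-0.3},{"rx":0,"ry":0,"rz":-7.6,"tx":1,"ty":58,"tz":45,"hand":-0.3},{"rx":0,"ry":0,"rz":-7.6,"tx":1,"ty":59,"tz":75,"hand":-0.3},{"rx":0,"ry":0,"rz":-7.6,"tx":1,"ty":59,"tz":75,"hand":-0.3}]'; python3 - <<'E'
from fit import *
q=np.load('stand.npy'); w=tow(q,[(.03,.1,.102)])[0]; go(*w,2.994)
s=bot.observe();p=viewer.grab_frame('wrist'); cv2.imwrite('pics/w3.png',p['pixels'])
E
```

```text
clock: 4.4
position: [0.5879, 0.119, 0.1614]
tool_rot: [-3.141, -0.002, 2.994]
force: [-0.5, -1.3, 0.0]
grip_width: 0.0555
clk 4.4 t [-1.2  0.2 59.4] r [-0.05 -0.1   0.02] pos [0.5879 0.119  0.1614] rot [-3.141e+00 -2.000e-03  2.994e+00] q [-0.51  0.54  0.31  1.71 -0.2   0.93  1.3 ]
```

View pics/w3.png

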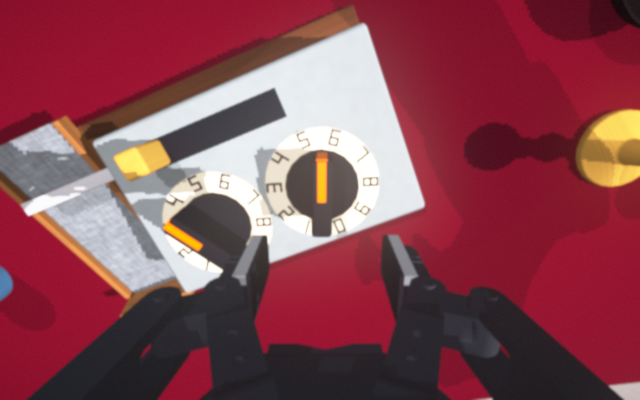

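```bash
python3 -m creep '[{"rx":0,"ry":0,"rz":0,"tx":0,"ty":0,"tz":30,"hand":-0.3},{"rx":0,"ry":0,"rz":0,"tx":0,"ty":0,"tz":50,"hand":-0.3},{"rx":0,"ry":0,"rz":0,"tx":0,"ty":0,"tz":59,"hand":-0.3},{"rx":0,"ry":0,"rz":0,"tx":0,"ty":0,"tz":59,"hand":0},{"rx":0,"ry":0,"rz":0,"tx":0,"ty":0,"tz":59,"hand":1},{"rx":0,"ry":0,"rz":0,"tx":0,"ty":0,"tz":59,"hand":1},{"rx":0,"ry":0,"rz":0,"tx":0,"ty":0,"tz":59,"hand":1}]' 40; python3 - <<'E'
from fit import *
q=np.load('stand.npy'); w=tow(q,[(.03,.1,.102)])[0]; go(*w,2.120); s=bot.observe(); print(s['force'],s['grip_width'])
E
```

```text
clock: 5.15
position: [0.5892, 0.1188, 0.104]
tool_rot: [3.141, 0.001, 2.993]
force: [0.6, -0.2, -0.4]
grip_width: 0.0006
clk 5.15 t [0.3 0.1 2. ] r [7.000e-02 5.000e-02 5.004e+01] pos [0.5892 0.1188 0.104 ] rot [3.141e+00 1.000e-03 2.993e+00] q [-0.49  0.61  0.29  1.76 -0.23  0.81  1.32]
[ 0.55252673 -0.24590842 -0.42875468] 0.000564813242353126
```

```bash
python3 - <<'E'
from fit import *
a=[viewer.grab_frame(n)['pixels'] for n in ('wrist','scene','side')]
cv2.imwrite('pics/w4.png',a[0]); 
cv2.imwrite('pics/s4.png',np.hstack([cv2.resize(a[1][100:250,280:430],(400,400)),cv2.resize(a[2][80:230,240:390],(400,400))]))
E
```

```text
(no output)
```

View pics/w4.png

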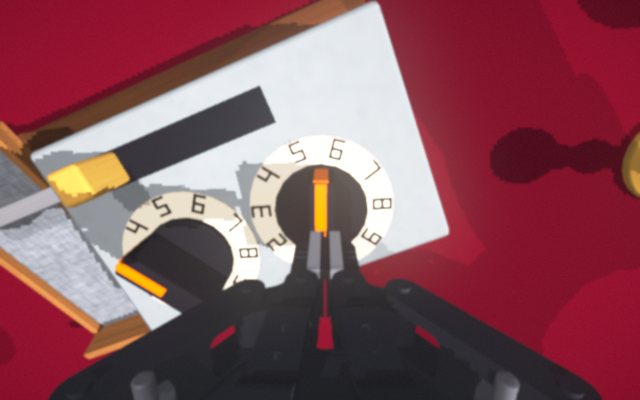

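View pics/s4.png

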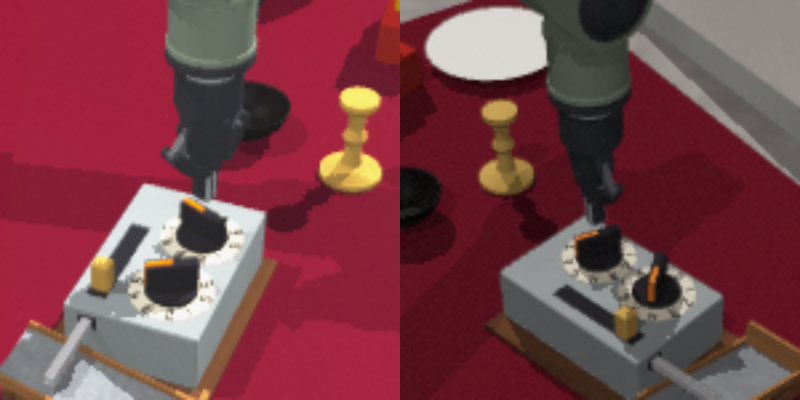

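```bash
python3 - <<'E'
from fit import *
s=bot.observe(); P=s['position']; print(P, s['tool_rot'])
q=np.load('stand.npy')
for n in ('scene','side'):
    p=viewer.grab_frame(n); im=p['pixels'].copy()
    b=proj(p,[P,P+[0,0,.1]]+list(tow(q,[(.03,.1,.128),(.03,0,.128),(-.075,-.065,.085),(.085,-.065,.085),(.085,.177,.085),(-.075,.177,.085)])))
    im=cv2.resize(im[50:260,230:430],None,fx=3.8,fy=2.85,interpolation=cv2.INTER_CUBIC)
    for i,u in enumerate(b):
        u=(u-[230,50])*[3.8,2.85]; cv2.circle(im,tuple(int(t) for t in u),4,[(0,255,0),(255,255,0)][i>1],-1)
    cv2.imwrite(f'pics/{n}5.png',im)
w=viewer.grab_frame('wrist'); print(projd(w,[P],s))
E
```

```text
[0.58885969 0.11876808 0.10336325] [3.14138914e+00 3.80596135e-04 2.99344156e+00]
[[323.20117408 216.24498007]]
```

View pics/scene5.png

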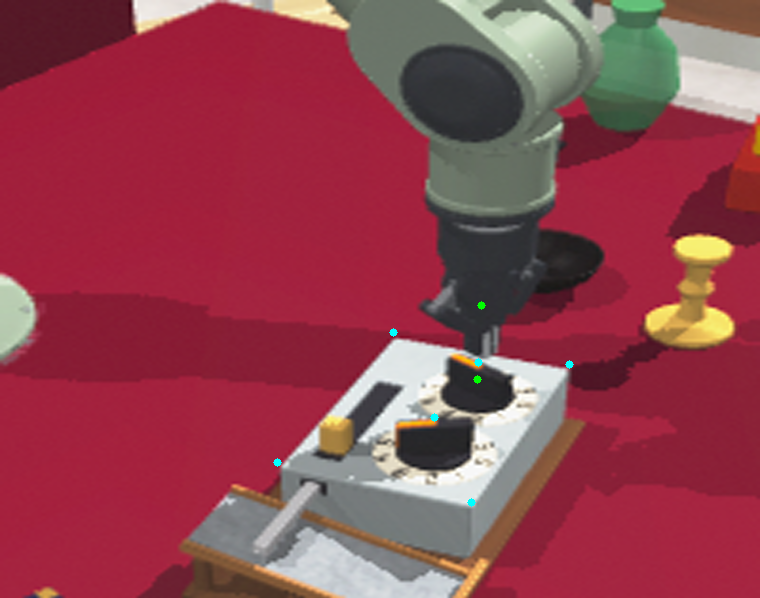

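View pics/side5.png

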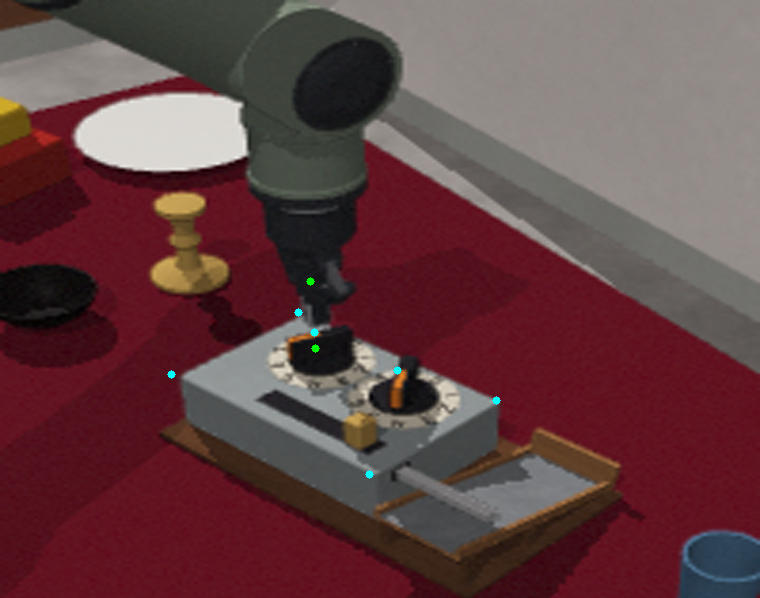

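```bash
cat >> h.py <<'E'
def tri(p1,u1,p2,u2):
    M=[K(p)@np.linalg.inv(wTc(p))[:3] for p in (p1,p2)]
    X=cv2.triangulatePoints(M[0],M[1],np.array(u1,float).reshape(2,1),np.array(u2,float).reshape(2,1)).ravel(); X=X[:3]/X[3]
    return X.round(4),(proj(p1,X)[0]-u1).round(1),(proj(p2,X)[0]-u2).round(1)
E
python3 - <<'E'
from fit import *
a=viewer.grab_frame('scene'); b=viewer.grab_frame('side')
f=lambda u:np.array(u)/[3.8,2.85]+[230,50]
for n,u,v in [('tip',(488,356),(317,330)),('Ltop',(482,372),(318,338)),('Rtop',(436,430),(401,375)),('c back right',(471,513),(497,414)),('front right',(284,476),(378,478)),('front left',(400,339),(183,379)),('handle',(338,422),(361,420))]:
    print(n,tri(a,f(u),b,f(v)))
print(proj(a,[0,0,0]),proj(b,[0,0,0]))
E
python3 - <<'E'
from h import *
for n in ('scene','side'):
    p=viewer.grab_frame(n); im=p['pixels'].copy()
    t=np.linspace(0,2*np.pi,60)
    for z,c in ((0,(0,255,255)),):
        for r in (.1,.14):
            for u in proj(p,np.c_[r*np.cos(t),r*np.sin(t),0*t+z]): cv2.circle(im,tuple(int(x) for x in u),1,c,-1)
    cv2.imwrite(f'pics/{n}6.png',im[130:340,80:300])
E
```

```text
tip (array([0.5933, 0.1234, 0.1319]), array([-0.4,  0.9]), array([-0.4, -1. ]))
Ltop (array([0.593 , 0.119 , 0.1171]), array([ 0.1, -0.2]), array([0.1, 0.3]))
Rtop (array([0.616 , 0.0202, 0.1172]), array([ 0.3, -0.7]), array([0.3, 0.8]))
c back right (array([ 0.6806, -0.0296,  0.068 ]), array([-0.4,  0.8]), array([-0.4, -0.8]))
front right (array([ 0.5332, -0.0678,  0.0732]), array([ 0.2, -0.5]), array([0.3, 0.5]))
front left (array([0.4774, 0.1666, 0.0788]), array([-0.2,  0.4]), array([-0.2, -0.5]))
handle (array([ 0.5484, -0.0181,  0.1175]), array([-0.1,  0.2]), array([-0.1, -0.3]))
[[201.48587313 163.29685109]] [[162.86501253 296.71891037]]
```

View pics/scene6.png

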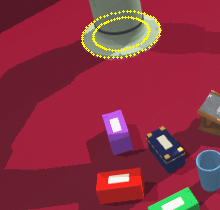

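View pics/side6.png

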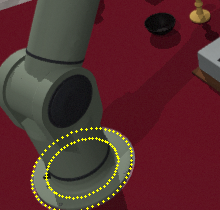

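The fingers shut just above the dial bar. In the scene view the tip is at crop (488,356), and it triangulates to z≈0.132 where the TCP reports 0.103. The xy agrees. I open, descend about 30 mm further and watch the force.

```bash
python3 -m creep '[{"rx":0,"ry":0,"rz":0,"tx":0,"ty":0,"tz":0,"hand":-0.3},{"rx":0,"ry":0,"rz":0,"tx":0,"ty":0,"tz":0,"hand":-0.3},{"rx":0,"ry":0,"rz":0,"tx":0,"ty":0,"tz":0,"hand":-0.3},{"rx":0,"ry":0,"rz":0,"tx":0,"ty":0,"tz":8,"hand":-0.3},{"rx":0,"ry":0,"rz":0,"tx":0,"ty":0,"tz":16,"hand":-0.3},{"rx":0,"ry":0,"rz":0,"tx":0,"ty":0,"tz":24,"hand":-0.3},{"rx":0,"ry":0,"rz":0,"tx":0,"ty":0,"tz":24,"hand":-0.3}]' 40; python3 - <<'E'
from fit import *
a=[viewer.grab_frame(n)['pixels'] for n in ('scene','side')]
cv2.imwrite('pics/s7.png',np.hstack([cv2.resize(a[0][130:230,300:400],(400,400)),cv2.resize(a[1][120:220,270:370],(400,400))]))
E
```

```text
clock: 6.35
position: [0.5879, 0.1185, 0.0775]
tool_rot: [-3.141, -0.002, 2.993]
force: [0.1, 0.7, -1.0]
grip_width: 0.0556
```

View pics/s7.png

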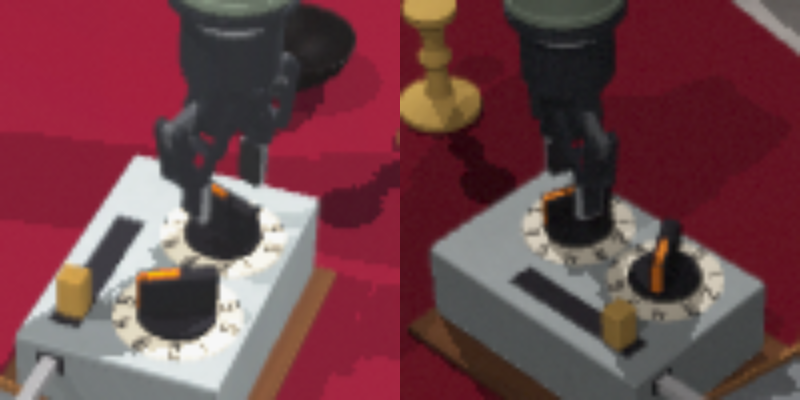

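```bash
python3 -m creep '[{"rx":0,"ry":0,"rz":0,"tx":0,"ty":0,"tz":0,"hand":0.2},{"rx":0,"ry":0,"rz":0,"tx":0,"ty":0,"tz":0,"hand":1},{"rx":0,"ry":0,"rz":0,"tx":0,"ty":0,"tz":0,"hand":1},{"rx":0,"ry":0,"rz":0,"tx":0,"ty":0,"tz":0,"hand":1},{"rx":0,"ry":0,"rz":0,"tx":0,"ty":0,"tz":0,"hand":1}]' 40; python3 - <<'E'
from fit import *
a=[viewer.grab_frame(n)['pixels'] for n in ('wrist','scene','side')]
cv2.imwrite('pics/w8.png',a[0])
cv2.imwrite('pics/s8.png',np.hstack([cv2.resize(a[1][130:230,300:400],(400,400)),cv2.resize(a[2][120:220,270:370],(400,400))]))
go(.588,.1185,.078,2.12)
E
```

```text
clock: 6.95
position: [0.5887, 0.1167, 0.0796]
tool_rot: [-3.14, 0.0, 2.992]
force: [-4.5, -10.1, 9.5]
grip_width: 0.0144
clk 7.1 t [0.9 1.7 1.6] r [-0.09  0.05 49.96] pos [0.5886 0.1167 0.0796] rot [-3.14   0.     2.992] q [-0.48  0.64  0.28  1.77 -0.24  0.76  1.33]
```

View pics/s8.png

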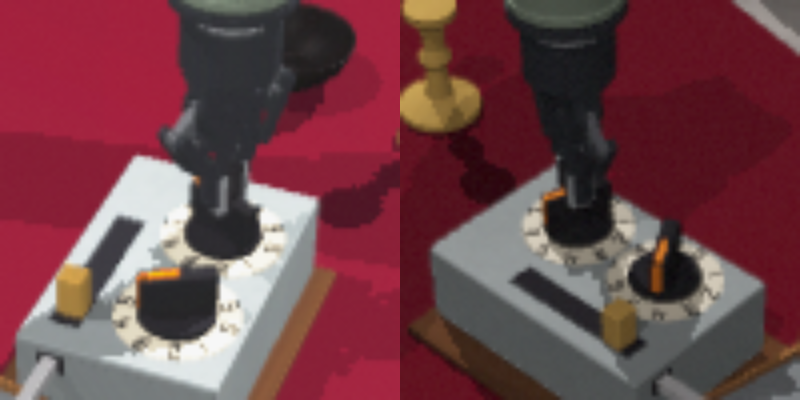

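View pics/w8.png

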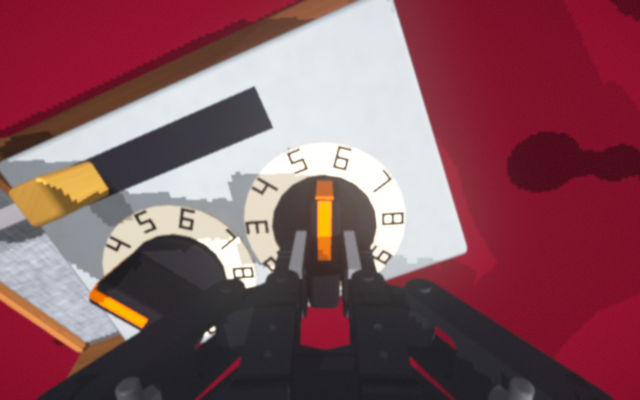

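```bash
python3 -m creep '[{"rx":0,"ry":0,"rz":0,"tx":0,"ty":-1.5,"tz":-3,"hand":1},{"rx":0,"ry":0,"rz":8,"tx":0,"ty":-1.5,"tz":-3,"hand":1},{"rx":0,"ry":0,"rz":16,"tx":0,"ty":-1.5,"tz":-3,"hand":1},{"rx":0,"ry":0,"rz":24,"tx":0,"ty":-1.5,"tz":-3,"hand":1},{"rx":0,"ry":0,"rz":32,"tx":0,"ty":-1.5,"tz":-3,"hand":1},{"rx":0,"ry":0,"rz":40,"tx":0,"ty":-1.5,"tz":-3,"hand":1},{"rx":0,"ry":0,"rz":46,"tx":0,"ty":-1.5,"tz":-3,"hand":1},{"rx":0,"ry":0,"rz":50,"tx":0,"ty":-1.5,"tz":-3,"hand":1}]' 40; python3 -m creep '[{"rx":0,"ry":0,"rz":0,"tx":0,"ty":0,"tz":0,"hand":1},{"rx":0,"ry":0,"rz":0,"tx":0,"ty":0,"tz":0,"hand":1}]'; python3 - <<'E'
from fit import *
s=bot.observe();print(s['moment'],s['qpos'].round(2)); p=viewer.grab_frame('wrist'); pickle.dump((s,p),open('w9.pkl','wb'));cv2.imwrite('pics/w9.png',p['pixels'])
E
```

```text
clock: 7.9
position: [0.5884, 0.1175, 0.0806]
tool_rot: [-3.141, 0.001, 2.117]
force: [11.0, 1.9, -31.0]
grip_width: 0.0142
clock: 8.1
position: [0.5885, 0.1175, 0.0806]
tool_rot: [-3.141, 0.001, 2.121]
force: [11.7, 2.5, -31.3]
grip_width: 0.0144
[ 0.26532085 -2.40092049 -0.01047025] [-0.64  0.68  0.51  1.78 -0.45  0.8   0.65]
```

View pics/w9.png

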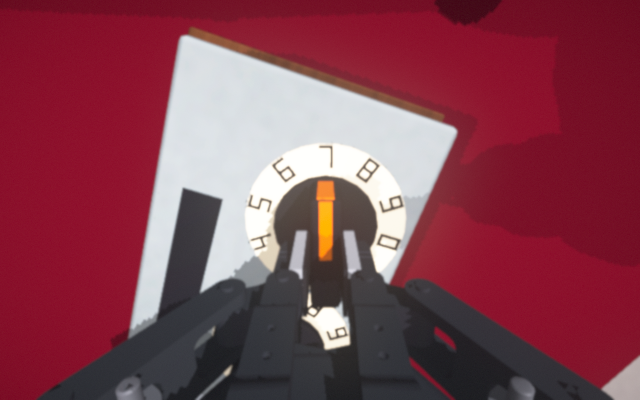

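The pointer is on 7 (327,155). I release and raise.

```bash
python3 -m creep '[{"rx":0,"ry":0,"rz":0,"tx":0,"ty":0,"tz":1,"hand":-0.3},{"rx":0,"ry":0,"rz":0,"tx":0,"ty":0,"tz":1,"hand":-0.3},{"rx":0,"ry":0,"rz":0,"tx":0,"ty":0,"tz":0,"hand":-0.3},{"rx":0,"ry":0,"rz":0,"tx":0,"ty":0,"tz":-30,"hand":-0.3},{"rx":0,"ry":0,"rz":0,"tx":0,"ty":0,"tz":-75,"hand":-0.3},{"rx":0,"ry":0,"rz":8,"tx":0,"ty":0,"tz":-90,"hand":-0.3},{"rx":0,"ry":0,"rz":16,"tx":0,"ty":0,"tz":-90,"hand":-0.3}]' 40;  python3 - <<'E'
from fit import *
q=np.load('stand.npy'); w=tow(q,[(.03,0,.16)])[0]; go(*w,.733)
E
```

```text
clock: 8.85
position: [0.5898, 0.1173, 0.1752]
tool_rot: [3.137, -0.001, 1.836]
force: [1.1, 0.4, -0.7]
grip_width: 0.0555
clk 8.85 t [-98.2  -3.5  15.1] r [ 0.21 -0.2  63.19] pos [0.5898 0.1173 0.1752] rot [ 3.137e+00 -1.000e-03  1.836e+00] q [-0.74  0.59  0.67  1.71 -0.43  0.99  0.35]
```

```bash
python3 -m creep '[{"rx":0,"ry":0,"rz":8,"tx":-15,"ty":0,"tz":0,"hand":-0.3},{"rx":0,"ry":0,"rz":16,"tx":-30,"ty":-1,"tz":0,"hand":-0.3},{"rx":0,"ry":0,"rz":24,"tx":-45,"ty":-2,"tz":0,"hand":-0.3},{"rx":0,"ry":0,"rz":32,"tx":-60,"ty":-3,"tz":0,"hand":-0.3},{"rx":0,"ry":0,"rz":40,"tx":-75,"ty":-3,"tz":0,"hand":-0.3},{"rx":0,"ry":0,"rz":48,"tx":-90,"ty":-4,"tz":0,"hand":-0.3},{"rx":0,"ry":0,"rz":56,"tx":-99,"ty":-4,"tz":0,"hand":-0.3},{"rx":0,"ry":0,"rz":63,"tx":-99,"ty":-4,"tz":5,"hand":-0.3}]' 40; python3 -m creep '[{"rx":0,"ry":0,"rz":0,"tx":0,"ty":0,"tz":0,"hand":-0.3},{"rx":0,"ry":0,"rz":0,"tx":0,"ty":0,"tz":0,"hand":-0.3}]'; python3 - <<'E'
from fit import *
q=np.load('stand.npy'); w=tow(q,[(.03,0,.0800)])[0]-[0,.0015,0]; go(*w,.733)
s=bot.observe();p=viewer.grab_frame('wrist'); cv2.imwrite('pics/w10.png',p['pixels'])
E
```

```text
clock: 9.65
position: [0.6116, 0.0192, 0.168]
tool_rot: [3.141, -0.001, 0.735]
force: [-0.8, 0.4, -0.8]
grip_width: 0.0553
clock: 9.85
position: [0.6111, 0.021, 0.1672]
tool_rot: [-3.142, 0.0, 0.746]
force: [0.9, 0.6, -0.8]
grip_width: 0.0555
clk 9.85 t [ 0.4  1.4 87.2] r [-0.    0.    0.74] pos [0.6111 0.021  0.1672] rot [-3.142  0.     0.746] q [-0.7   0.72  0.94  1.69 -0.65  1.07 -0.38]
```

View pics/w10.png

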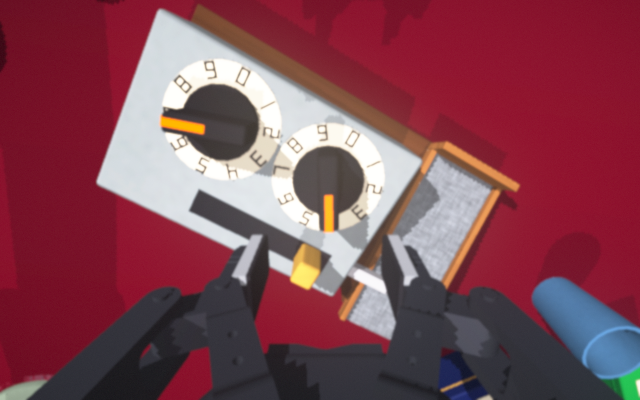

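```bash
python3 -m creep '[{"rx":0,"ry":0,"rz":0.7,"tx":0,"ty":1,"tz":40,"hand":-0.3},{"rx":0,"ry":0,"rz":0.7,"tx":0,"ty":1,"tz":70,"hand":-0.3},{"rx":0,"ry":0,"rz":0.7,"tx":0,"ty":1,"tz":85,"hand":-0.3},{"rx":0,"ry":0,"rz":0.7,"tx":0,"ty":1,"tz":86,"hand":-0.3},{"rx":0,"ry":0,"rz":0.7,"tx":0,"ty":1,"tz":86,"hand":0.3},{"rx":0,"ry":0,"rz":0.7,"tx":0,"ty":1,"tz":85,"hand":1},{"rx":0,"ry":0,"rz":0.7,"tx":0,"ty":1,"tz":85,"hand":1},{"rx":0,"ry":0,"rz":0.7,"tx":0,"ty":1,"tz":85,"hand":1}]' 40; python3 -m creep '[{"rx":0,"ry":0,"rz":0,"tx":0,"ty":0,"tz":0,"hand":1}]'; python3 - <<'E'
from fit import *
go(.6115,.02,.08,1.491)
E
```

```text
clock: 10.7
position: [0.6132, 0.0193, 0.0837]
tool_rot: [3.139, -0.002, 0.73]
force: [1.3, -2.9, 8.1]
grip_width: 0.0143
clock: 10.8
position: [0.6132, 0.0193, 0.0837]
tool_rot: [3.139, -0.002, 0.73]
force: [2.5, -2.5, 7.6]
grip_width: 0.0147
clk 10.8 t [-0.8 -1.7  3.7] r [  0.19  -0.05 -43.62] pos [0.6132 0.0193 0.0837] rot [ 3.139e+00 -2.000e-03  7.300e-01] q [-0.65  0.82  0.85  1.75 -0.75  0.92 -0.32]
```

```bash
python3 -m creep '[{"rx":0,"ry":0,"rz":-8,"tx":0,"ty":0.5,"tz":0,"hand":1},{"rx":0,"ry":0,"rz":-16,"tx":0,"ty":0.5,"tz":0,"hand":1},{"rx":0,"ry":0,"rz":-24,"tx":0,"ty":0.5,"tz":0,"hand":1},{"rx":0,"ry":0,"rz":-32,"tx":0,"ty":0.5,"tz":0,"hand":1},{"rx":0,"ry":0,"rz":-39,"tx":0,"ty":0.5,"tz":0,"hand":1},{"rx":0,"ry":0,"rz":-43.6,"tx":0,"ty":0.5,"tz":0,"hand":1},{"rx":0,"ry":0,"rz":-43.6,"tx":0,"ty":0.5,"tz":0,"hand":1},{"rx":0,"ry":0,"rz":-43.6,"tx":0,"ty":0.5,"tz":0,"hand":1}]' 40; python3 - <<'E'
from fit import *
s=bot.observe();p=viewer.grab_frame('wrist'); cv2.imwrite('pics/w11.png',p['pixels'])
E
```

```text
clock: 11.6
position: [0.613, 0.0194, 0.0836]
tool_rot: [3.139, -0.001, 1.491]
force: [-1.9, -0.4, 10.9]
grip_width: 0.0142
```

View pics/w11.png

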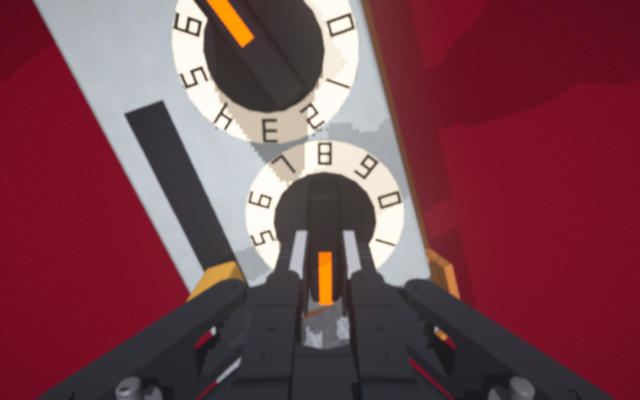

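```bash
python3 -m creep '[{"rx":0,"ry":0,"rz":0,"tx":0,"ty":0,"tz":0,"hand":-0.3},{"rx":0,"ry":0,"rz":0,"tx":0,"ty":0,"tz":0,"hand":-0.3},{"rx":0,"ry":0,"rz":0,"tx":0,"ty":0,"tz":0,"hand":-0.3},{"rx":0,"ry":0,"rz":0,"tx":0,"ty":0,"tz":-30,"hand":-0.3},{"rx":0,"ry":0,"rz":0,"tx":0,"ty":0,"tz":-75,"hand":-0.3},{"rx":0,"ry":0,"rz":8,"tx":0,"ty":0,"tz":-90,"hand":-0.3},{"rx":0,"ry":0,"rz":16,"tx":0,"ty":0,"tz":-90,"hand":-0.3}]' 40;  python3 - <<'E'
from fit import *
q=np.array([.5832,.0129,.235]); np.save('stand.npy',q); w=tow(q,[(-.045,-.02,.17)])[0]; print(w); go(*w,.235)
E
```

```text
clock: 12.35
position: [0.6133, 0.0195, 0.1748]
tool_rot: [3.138, -0.002, 1.206]
force: [0.5, 0.1, -0.7]
grip_width: 0.0557
[ 0.54409371 -0.01702822  0.17      ]
clk 12.35 t [-58.9 -51.6   4.5] r [ 0.1  -0.21 55.64] pos [0.6133 0.0195 0.1748] rot [ 3.138e+00 -2.000e-03  1.206e+00] q [-0.64  0.66  0.81  1.68 -0.55  1.04 -0.01]
```

```bash
python3 -m creep '[{"rx":0,"ry":0,"rz":8,"tx":-10,"ty":-8,"tz":-10,"hand":-0.3},{"rx":0,"ry":0,"rz":16,"tx":-20,"ty":-16,"tz":-10,"hand":-0.3},{"rx":0,"ry":0,"rz":24,"tx":-30,"ty":-25,"tz":-10,"hand":-0.3},{"rx":0,"ry":0,"rz":32,"tx":-40,"ty":-34,"tz":-10,"hand":-0.3},{"rx":0,"ry":0,"rz":40,"tx":-50,"ty":-43,"tz":-10,"hand":-0.3},{"rx":0,"ry":0,"rz":48,"tx":-59,"ty":-52,"tz":-10,"hand":-0.3},{"rx":0,"ry":0,"rz":55.6,"tx":-59,"ty":-52,"tz":-10,"hand":-0.3},{"rx":0,"ry":0,"rz":55.6,"tx":-59,"ty":-52,"tz":0,"hand":-0.3}]' 40; python3 -m creep '[{"rx":0,"ry":0,"rz":0,"tx":0,"ty":0,"tz":0,"hand":-0.3},{"rx":0,"ry":0,"rz":0,"tx":0,"ty":0,"tz":0,"hand":-0.3}]'; python3 - <<'E'
from fit import *
q=np.load('stand.npy'); w=tow(q,[(-.045,-.02,.07)])[0]; go(*w,.235)
s=bot.observe();p=viewer.grab_frame('wrist'); cv2.imwrite('pics/w12.png',p['pixels'])
E
```

```text
clock: 13.15
position: [0.5431, -0.0173, 0.1723]
tool_rot: [3.141, -0.001, 0.239]
force: [0.6, 1.0, 0.2]
grip_width: 0.0552
clock: 13.35
position: [0.5426, -0.0173, 0.1717]
tool_rot: [-3.142, 0.001, 0.244]
force: [0.4, -0.1, 0.5]
grip_width: 0.0556
clk 13.35 t [1.500e+00 1.000e-01 1.017e+02] r [-0.    0.03  0.54] pos [ 0.5426 -0.0173  0.1717] rot [-3.142e+00  1.000e-03  2.440e-01] q [-0.79  0.69  1.1   1.87 -0.71  1.04 -0.71]
```

View pics/w12.png

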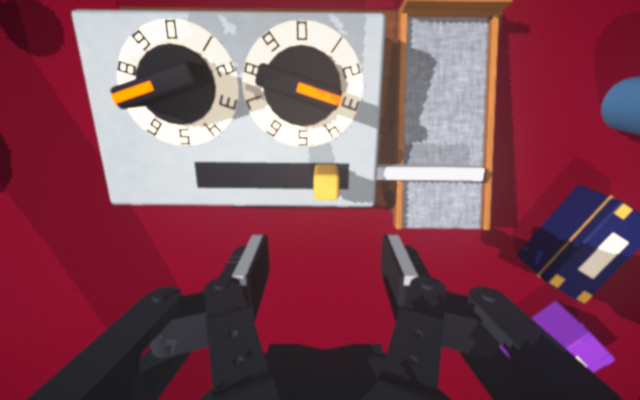

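```bash
python3 -m creep '[{"rx":0,"ry":0,"rz":0.5,"tx":1.5,"ty":0,"tz":45,"hand":-0.3},{"rx":0,"ry":0,"rz":0.5,"tx":1.5,"ty":0,"tz":80,"hand":-0.3},{"rx":0,"ry":0,"rz":0.5,"tx":1.5,"ty":0,"tz":98,"hand":-0.3},{"rx":0,"ry":0,"rz":0.5,"tx":1.5,"ty":0,"tz":100,"hand":-0.3},{"rx":0,"ry":0,"rz":0.5,"tx":1.5,"ty":0,"tz":100,"hand":0.3},{"rx":0,"ry":0,"rz":0.5,"tx":1.5,"ty":0,"tz":99,"hand":1},{"rx":0,"ry":0,"rz":0.5,"tx":1.5,"ty":0,"tz":99,"hand":1},{"rx":0,"ry":0,"rz":0.5,"tx":1.5,"ty":0,"tz":99,"hand":1}]' 40; python3 - <<'E'
from fit import *
a=[viewer.grab_frame(n)['pixels'] for n in ('scene','side')]
cv2.imwrite('pics/s13.png',np.hstack([cv2.resize(a[0][130:230,280:380],(400,400)),cv2.resize(a[1][120:220,270:370],(400,400))]))
E
```

```text
clock: 14.2
position: [0.5449, -0.017, 0.0744]
tool_rot: [3.141, -0.002, 0.233]
force: [-2.4, -0.5, 11.0]
grip_width: 0.0186
```

View pics/s13.png

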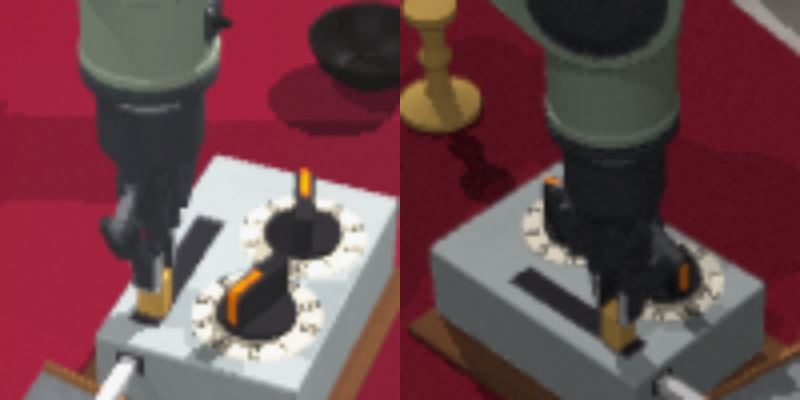

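The handle is gripped at 18.6 mm. I slide it to the stand's left, along tool −y.

```bash
python3 -m creep '[{"rx":0,"ry":0,"rz":0,"tx":0,"ty":-8,"tz":0,"hand":1},{"rx":0,"ry":0,"rz":0,"tx":0,"ty":-20,"tz":0,"hand":1},{"rx":0,"ry":0,"rz":0,"tx":0,"ty":-34,"tz":0,"hand":1},{"rx":0,"ry":0,"rz":0,"tx":0,"ty":-48,"tz":0,"hand":1},{"rx":0,"ry":0,"rz":0,"tx":0,"ty":-62,"tz":0,"hand":1},{"rx":0,"ry":0,"rz":0,"tx":0,"ty":-76,"tz":0,"hand":1},{"rx":0,"ry":0,"rz":0,"tx":0,"ty":-88,"tz":0,"hand":1},{"rx":0,"ry":0,"rz":0,"tx":0,"ty":-95,"tz":0,"hand":1}]' 40; python3 -m creep '[{"rx":0,"ry":0,"rz":0,"tx":0,"ty":-2,"tz":0,"hand":1},{"rx":0,"ry":0,"rz":0,"tx":0,"ty":-2,"tz":0,"hand":1}]'; python3 - <<'E'
from fit import *
q=np.load('stand.npy'); print(tow(q,[(-.045,.075,.07)]))
a=[viewer.grab_frame(n)['pixels'] for n in ('scene','side')]
cv2.imwrite('pics/s14.png',np.hstack([cv2.resize(a[0][130:290,270:400],(325,400)),cv2.resize(a[1][120:270,260:410],(400,400))]))
E
```

```text
clock: 15.1
position: [0.523, 0.0754, 0.0745]
tool_rot: [3.14, -0.002, 0.233]
force: [5.0, -40.2, 11.4]
grip_width: 0.0183
clock: 15.3
position: [0.5231, 0.0748, 0.0745]
tool_rot: [3.137, -0.003, 0.231]
force: [2.1, -17.1, 8.7]
grip_width: 0.0185
[[0.52197363 0.07536064 0.07      ]]
```

View pics/s14.png

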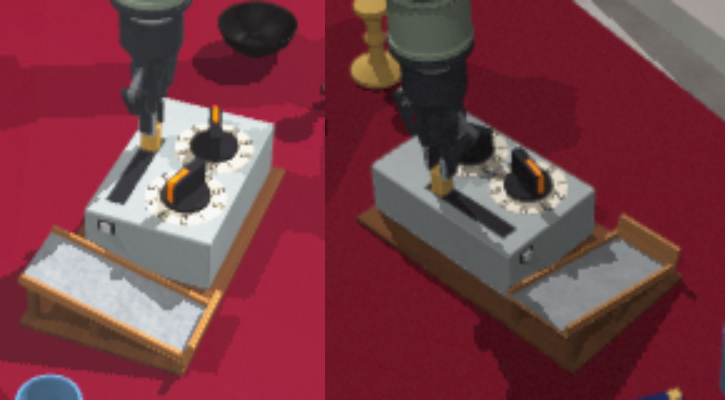

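The bar is drawn fully out of the tray and sits at the end stop. I release and go look at the case.

```bash
python3 -m creep '[{"rx":0,"ry":0,"rz":0,"tx":0,"ty":1,"tz":0,"hand":-0.3},{"rx":0,"ry":0,"rz":0,"tx":0,"ty":1,"tz":0,"hand":-0.3},{"rx":0,"ry":0,"rz":0,"tx":0,"ty":1,"tz":0,"hand":-0.3},{"rx":0,"ry":0,"rz":0,"tx":0,"ty":1,"tz":-35,"hand":-0.3},{"rx":0,"ry":0,"rz":0,"tx":0,"ty":1,"tz":-80,"hand":-0.3},{"rx":0,"ry":0,"rz":0,"tx":0,"ty":20,"tz":-125,"hand":-0.6},{"rx":0,"ry":0,"rz":4,"tx":0,"ty":55,"tz":-145,"hand":-1},{"rx":0,"ry":0,"rz":8,"tx":0,"ty":100,"tz":-155,"hand":-1}]' 40; python3 -c "
from h import *
go(.48,-.30,.21,-.3)"
```

```text
clock: 16.2
position: [0.5457, -0.019, 0.2301]
tool_rot: [-3.14, -0.002, 0.094]
force: [1.0, 0.1, 0.3]
grip_width: 0.0853
clk 16.2 t [-91.8 273.6  19.5] r [-0.09 -0.12 22.58] pos [ 0.5457 -0.019   0.2301] rot [-3.14e+00 -2.00e-03  9.40e-02] q [-0.84  0.65  1.2   1.8  -0.67  1.16 -0.89]
```

```bash
python3 -m creep '[{"rx":0,"ry":0,"rz":4,"tx":-14,"ty":40,"tz":0,"hand":-1},{"rx":0,"ry":0,"rz":8,"tx":-28,"ty":82,"tz":0,"hand":-1},{"rx":0,"ry":0,"rz":12,"tx":-42,"ty":124,"tz":0,"hand":-1},{"rx":0,"ry":0,"rz":16,"tx":-56,"ty":166,"tz":0,"hand":-1},{"rx":0,"ry":0,"rz":20,"tx":-70,"ty":208,"tz":0,"hand":-1},{"rx":0,"ry":0,"rz":22.5,"tx":-84,"ty":250,"tz":0,"hand":-1},{"rx":0,"ry":0,"rz":22.5,"tx":-92,"ty":273,"tz":0,"hand":-1},{"rx":0,"ry":0,"rz":22.5,"tx":-92,"ty":273,"tz":0,"hand":-1}]'; python3 -m creep '[{"rx":0,"ry":0,"rz":0,"tx":0,"ty":0,"tz":0,"hand":-1},{"rx":0,"ry":0,"rz":0,"tx":0,"ty":0,"tz":0,"hand":-1}]';  python3 - <<'E'
from fit import *
s=bot.observe(); p=viewer.grab_frame('wrist'); pickle.dump((s,p),open('w15.pkl','wb')); print(s['position'],s['qpos'].round(2))
cv2.imwrite('pics/w15.png',p['pixels'])
E
```

```text
clock: 17.0
position: [0.4768, -0.3034, 0.2284]
tool_rot: [3.141, -0.0, -0.305]
force: [0.2, -0.3, -0.3]
grip_width: 0.0855
clock: 17.2
position: [0.479, -0.2991, 0.2279]
tool_rot: [-3.141, 0.0, -0.299]
force: [0.1, 0.3, -0.1]
grip_width: 0.0855
[ 0.47902217 -0.2991339   0.22792059] [-0.28  0.69  1.19  1.76 -0.69  1.19 -0.75]
```

View pics/w15.png

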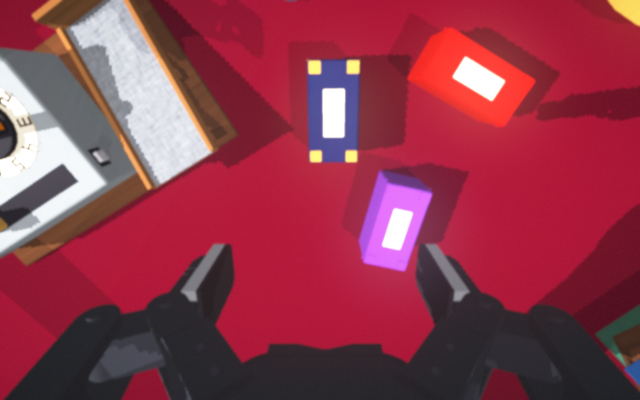

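```bash
python3 - <<'E'
from fit import *
s,p=pickle.load(open('w15.pkl','rb'))
w=onzd(p,[(307,60),(359.5,59.5),(357.5,161.5),(309,162)],.06,s); print(w.round(4),[np.linalg.norm(w[i]-w[i-1]).round(4) for i in range(4)],w.mean(0))
d=w[0]+w[1]-w[2]-w[3]; a=np.arctan2(d[1],d[0]); e=w[1]-w[0]+w[2]-w[3]; print('yaw',a,np.arctan2(e[1],e[0])+np.pi/2)
c=w.mean(0); go(c[0],c[1],.1,a); go(c[0],c[1],.004,a)
E
```

```text
[[ 0.585  -0.3113  0.06  ]
 [ 0.5695 -0.364   0.06  ]
 [ 0.4642 -0.3325  0.06  ]
 [ 0.4798 -0.2797  0.06  ]] [np.float64(0.1099), np.float64(0.055), np.float64(0.1099), np.float64(0.055)] [ 0.52463147 -0.32185995  0.06      ]
yaw -0.2909162135920682 -0.2862997190068053
clk 17.25 t [ 50.3   8.5 127.9] r [-0.03  0.01 -0.42] pos [ 0.4791 -0.299   0.2279] rot [-3.141  0.    -0.298] q [-0.28  0.69  1.19  1.76 -0.69  1.19 -0.75]
clk 17.25 t [ 50.3   8.6 223.9] r [-0.03  0.01 -0.42] pos [ 0.4791 -0.299   0.2279] rot [-3.141  0.    -0.298] q [-0.28  0.69  1.19  1.76 -0.69  1.19 -0.75]
```

```bash
python3 -m creep '[{"rx":0,"ry":0,"rz":-0.5,"tx":25,"ty":4,"tz":20,"hand":-1},{"rx":0,"ry":0,"rz":-0.5,"tx":50,"ty":8.5,"tz":50,"hand":-1},{"rx":0,"ry":0,"rz":-0.5,"tx":50,"ty":8.5,"tz":95,"hand":-1},{"rx":0,"ry":0,"rz":-0.5,"tx":50,"ty":8.5,"tz":120,"hand":-1},{"rx":0,"ry":0,"rz":-0.5,"tx":50,"ty":8.5,"tz":140,"hand":-1},{"rx":0,"ry":0,"rz":-0.5,"tx":50,"ty":8.5,"tz":140,"hand":-1},{"rx":0,"ry":0,"rz":-0.5,"tx":50,"ty":8.5,"tz":140,"hand":-1}]'; python3 - <<'E'
from fit import *
go(.5246,-.3219,.004,-.289)
a=[viewer.grab_frame(n)['pixels'] for n in ('wrist','scene','side')]
cv2.imwrite('pics/s16.png',np.hstack([cv2.resize(a[1][200:340,180:320],(400,400)),cv2.resize(a[2][210:350,310:450],(400,400))]))
E
```

```text
clock: 17.95
position: [0.5242, -0.3227, 0.0886]
tool_rot: [3.141, -0.0, -0.29]
force: [1.4, -0.3, 0.6]
grip_width: 0.0856
clk 17.95 t [ 0.2 -0.9 84.6] r [ 0.02 -0.   -0.08] pos [ 0.5242 -0.3227  0.0886] rot [ 3.141 -0.    -0.29 ] q [-0.13  0.89  0.99  1.75 -0.87  1.01 -0.66]
```

View pics/s16.png

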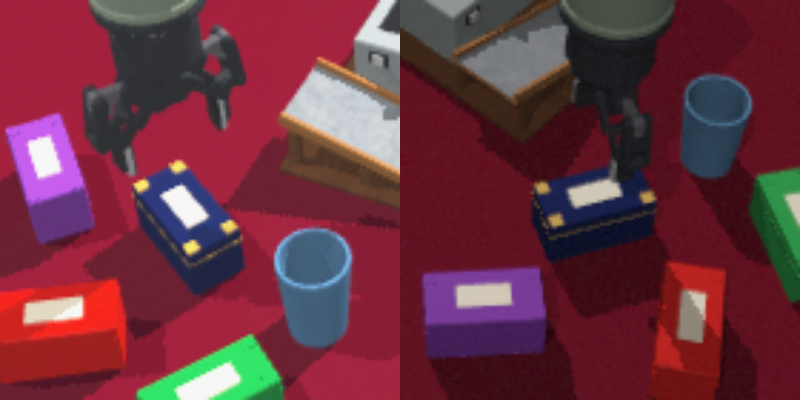

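```bash
python3 -m creep '[{"rx":0,"ry":0,"rz":0,"tx":0,"ty":-1,"tz":35,"hand":-1},{"rx":0,"ry":0,"rz":0,"tx":0,"ty":-1,"tz":65,"hand":-1},{"rx":0,"ry":0,"rz":0,"tx":0,"ty":-1,"tz":80,"hand":-1},{"rx":0,"ry":0,"rz":0,"tx":0,"ty":-1,"tz":84,"hand":-1},{"rx":0,"ry":0,"rz":0,"tx":0,"ty":-1,"tz":84,"hand":-0.6},{"rx":0,"ry":0,"rz":0,"tx":0,"ty":-1,"tz":84,"hand":0},{"rx":0,"ry":0,"rz":0,"tx":0,"ty":-1,"tz":84,"hand":1},{"rx":0,"ry":0,"rz":0,"tx":0,"ty":-1,"tz":84,"hand":1}]' 40; python3 -m creep '[{"rx":0,"ry":0,"rz":0,"tx":0,"ty":0,"tz":0,"hand":1},{"rx":0,"ry":0,"rz":0,"tx":0,"ty":0,"tz":0,"hand":1}]'; python3 - <<'E'
from fit import *
go(.5246,-.3219,.22,-.289)
a=[viewer.grab_frame(n)['pixels'] for n in ('wrist','scene','side')]
cv2.imwrite('pics/s17.png',np.hstack([cv2.resize(a[1][200:340,180:320],(400,400)),cv2.resize(a[2][210:350,310:450],(400,400))]))
E
```

```text
clock: 18.9
position: [0.5246, -0.3228, 0.0056]
tool_rot: [3.141, -0.002, -0.291]
force: [-2.6, 0.8, 7.5]
grip_width: 0.0547
clock: 19.1
position: [0.5246, -0.3228, 0.0056]
tool_rot: [3.141, -0.002, -0.291]
force: [-1.8, 0.5, 7.2]
grip_width: 0.0548
clk 19.1 t [ 2.000e-01 -7.000e-01 -2.144e+02] r [ 0.03 -0.11 -0.14] pos [ 0.5246 -0.3228  0.0056] rot [ 3.141e+00 -2.000e-03 -2.910e-01] q [-0.08  0.98  0.89  1.78 -0.98  0.89 -0.59]
```

View pics/s17.png

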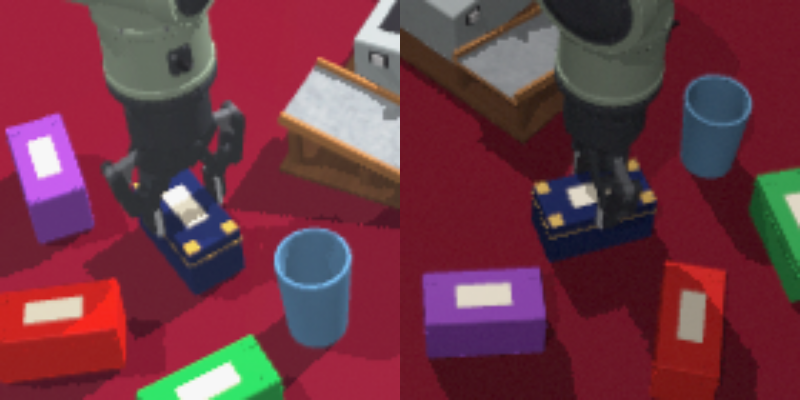

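```bash
cat >> h.py <<'E'
def tray(tx,ty,tz,dz=.0056):
    q=np.load('stand.npy'); S=Ro.from_euler('z',q[2]); T=S*Ro.from_euler('y',.25)
    o=np.array([q[0],q[1],0])+S.apply([.095,-.135,.014]); X=o+T.apply([tx,ty,tz+dz])
    s=bot.observe(); R=Ro.from_euler('xyz',s['tool_rot']); G=T*Ro.from_euler('x',np.pi)
    print('X',X.round(4),'euler',G.as_euler('xyz').round(3),'t',(R.inv().apply(X-s['position'])*1000).round(1),'r',(R.inv()*G).as_rotvec(degrees=True).round(2))
    d=T.inv().apply(s['position']-o); E=(T.inv()*R*Ro.from_euler('x',np.pi)); print('now TCP in tray',d.round(4),'case z',round(d[2]-dz,4),'rot err deg',E.as_rotvec(degrees=True).round(2))
E
python3 -c "
from h import *
tray(-.125,0,.06)"
```

```text
X [ 0.605  -0.1207  0.1085] euler [3.142 0.25  0.235] t [  19.2 -216.6 -103. ] r [ -3.72 -14.09 -30.01]
now TCP in tray [-0.2209 -0.1778 -0.0651] case z -0.0707 rot err deg [  3.72 -14.09 -30.01]
```

```bash
python3 -m creep '[{"rx":0,"ry":0,"rz":0,"tx":0,"ty":0,"tz":-10,"hand":1},{"rx":0,"ry":0,"rz":0,"tx":0,"ty":0,"tz":-35,"hand":1},{"rx":0,"ry":0,"rz":0,"tx":0,"ty":0,"tz":-70,"hand":1},{"rx":0,"ry":0,"rz":0,"tx":0,"ty":0,"tz":-105,"hand":1},{"rx":0,"ry":0,"rz":0,"tx":0,"ty":0,"tz":-130,"hand":1},{"rx":0,"ry":0,"rz":0,"tx":0,"ty":0,"tz":-140,"hand":1},{"rx":0,"ry":0,"rz":0,"tx":0,"ty":0,"tz":-140,"hand":1}]'; python3 - <<'E'
from h import *
tray(-.125,0,.06)
a=[viewer.grab_frame(n)['pixels'] for n in ('wrist','scene','side')]
cv2.imwrite('pics/s18.png',np.hstack([cv2.resize(a[1][180:340,180:340],(400,400)),cv2.resize(a[2][190:350,310:470],(400,400))]))
E
```

```text
clock: 19.95
position: [0.5245, -0.3222, 0.1452]
tool_rot: [-3.142, -0.002, -0.291]
force: [0.8, -0.7, -4.1]
grip_width: 0.0549
X [ 0.605  -0.1207  0.1085] euler [3.142 0.25  0.235] t [  19.2 -216.2   36.8] r [ -3.74 -14.1  -29.99]
now TCP in tray [-0.2555 -0.1773  0.0702] case z 0.0646 rot err deg [  3.74 -14.1  -29.99]
```

View pics/s18.png

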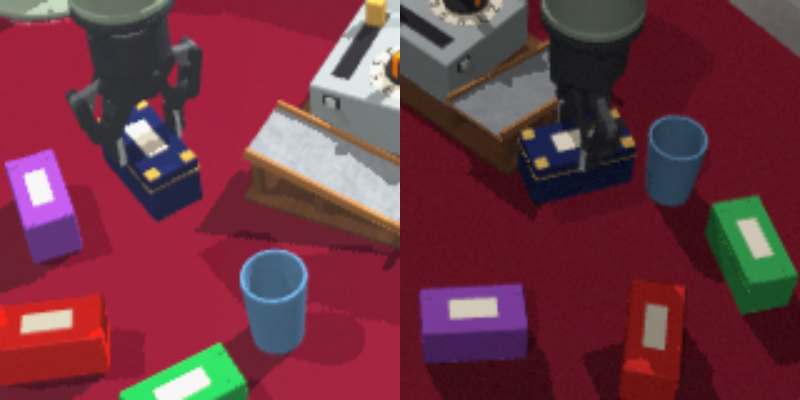

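```bash
python3 -m creep '[{"rx":-0.3,"ry":-1.2,"rz":-2.6,"tx":1,"ty":-20,"tz":-5,"hand":1},{"rx":-1,"ry":-3.8,"rz":-8,"tx":4,"ty":-52,"tz":-5,"hand":1},{"rx":-1.7,"ry":-6.4,"rz":-13.6,"tx":8,"ty":-88,"tz":-5,"hand":1},{"rx":-2.4,"ry":-9,"rz":-19.2,"tx":12,"ty":-124,"tz":0,"hand":1},{"rx":-3.1,"ry":-11.7,"rz":-25,"tx":16,"ty":-160,"tz":0,"hand":1},{"rx":-3.74,"ry":-14.1,"rz":-30,"tx":19,"ty":-192,"tz":5,"hand":1},{"rx":-3.74,"ry":-14.1,"rz":-30,"tx":19,"ty":-216,"tz":15,"hand":1},{"rx":-3.74,"ry":-14.1,"rz":-30,"tx":19,"ty":-216,"tz":22,"hand":1}]'; python3 -m creep '[{"rx":0,"ry":0,"rz":0,"tx":0,"ty":0,"tz":0,"hand":1},{"rx":0,"ry":0,"rz":0,"tx":0,"ty":0,"tz":0,"hand":1}]'; python3 - <<'E'
from fit import *
tray(-.125,0,.03)
s=bot.observe();print(s['qpos'].round(2))
a=[viewer.grab_frame(n)['pixels'] for n in ('wrist','scene','side')]
cv2.imwrite('pics/w19.png',a[0])
cv2.imwrite('pics/s19.png',np.hstack([cv2.resize(a[1][160:320,240:400],(400,400)),cv2.resize(a[2][140:300,300:460],(400,400))]))
E
```

```text
clock: 20.9
position: [0.6052, -0.1164, 0.1193]
tool_rot: [-3.138, 0.253, 0.241]
force: [0.1, -0.3, -5.1]
grip_width: 0.0551
clock: 21.1
position: [0.6036, -0.1218, 0.1217]
tool_rot: [-3.141, 0.253, 0.234]
force: [0.4, -0.7, -3.8]
grip_width: 0.0545
X [ 0.5978 -0.1224  0.0794] euler [3.142 0.25  0.235] t [ 5.  -0.7 42.4] r [-0.06  0.16 -0.08]
now TCP in tray [-0.1299 -0.0007  0.078 ] case z 0.0724 rot err deg [ 0.06  0.16 -0.08]
[-0.44  0.96  0.96  1.48 -0.62  1.31 -0.73]
```

View pics/s19.png

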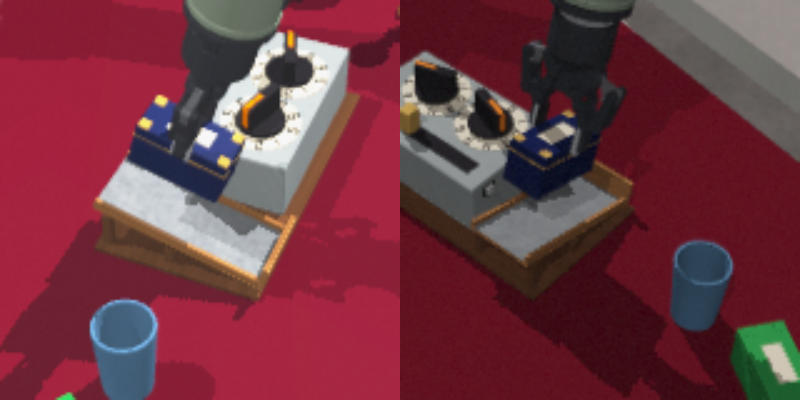

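View pics/w19.png

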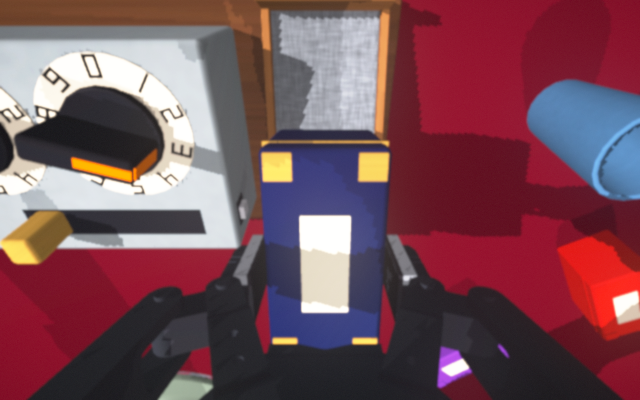

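```bash
python3 -m creep '[{"rx":0,"ry":0,"rz":0,"tx":2,"ty":-0.7,"tz":15,"hand":1},{"rx":0,"ry":0,"rz":0,"tx":5,"ty":-0.7,"tz":35,"hand":1},{"rx":0,"ry":0,"rz":0,"tx":5,"ty":-0.7,"tz":50,"hand":1},{"rx":0,"ry":0,"rz":0,"tx":5,"ty":-0.7,"tz":57,"hand":1},{"rx":0,"ry":0,"rz":0,"tx":5,"ty":-0.7,"tz":62,"hand":1},{"rx":0,"ry":0,"rz":0,"tx":5,"ty":-0.7,"tz":62,"hand":1}]'; python3 - <<'E'
from fit import *
tray(-.125,0,0)
a=[viewer.grab_frame(n)['pixels'] for n in ('scene','side')]
cv2.imwrite('pics/s20.png',np.hstack([cv2.resize(a[0][160:320,240:400],(400,400)),cv2.resize(a[1][140:300,300:460],(400,400))]))
E
```

```text
clock: 21.85
position: [0.5936, -0.1226, 0.0605]
tool_rot: [-3.141, 0.252, 0.235]
force: [-0.0, -0.6, -4.0]
grip_width: 0.0548
X [ 0.5906 -0.1241  0.0504] euler [3.142 0.25  0.235] t [-0.7  0.9 10.6] r [-0.06  0.11  0.  ]
now TCP in tray [-0.1243  0.0008  0.0162] case z 0.0106 rot err deg [0.06 0.11 0.  ]
```

View pics/s20.png

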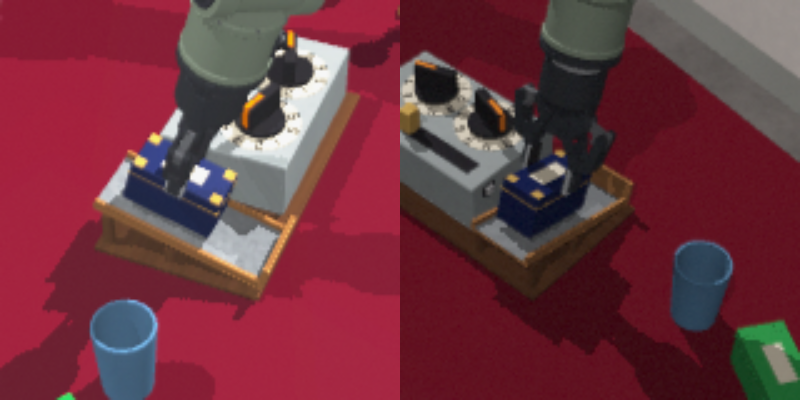

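Aligned and about 10 mm above the floor. I lower slowly to contact.

```bash
python3 -m creep '[{"rx":0,"ry":0,"rz":0,"tx":0,"ty":0.5,"tz":3,"hand":1},{"rx":0,"ry":0,"rz":0,"tx":0,"ty":0.5,"tz":6,"hand":1},{"rx":0,"ry":0,"rz":0,"tx":0,"ty":0.5,"tz":8,"hand":1},{"rx":0,"ry":0,"rz":0,"tx":0,"ty":0.5,"tz":9,"hand":1},{"rx":0,"ry":0,"rz":0,"tx":0,"ty":0.5,"tz":9,"hand":1}]'; python3 - <<'E'
from h import *
tray(-.125,0,0)
E
```

```text
clock: 22.45
position: [0.5916, -0.1234, 0.0519]
tool_rot: [-3.141, 0.252, 0.235]
force: [0.1, 0.9, -3.2]
grip_width: 0.0549
X [ 0.5906 -0.1241  0.0504] euler [3.142 0.25  0.235] t [-0.8  0.5  1.8] r [-0.06  0.11  0.01]
now TCP in tray [-0.1242  0.0004  0.0074] case z 0.0018 rot err deg [0.06 0.11 0.01]
```

```bash
python3 -m creep '[{"rx":0,"ry":0,"rz":0,"tx":0,"ty":0,"tz":1,"hand":1},{"rx":0,"ry":0,"rz":0,"tx":0,"ty":0,"tz":2,"hand":1},{"rx":0,"ry":0,"rz":0,"tx":0,"ty":0,"tz":3,"hand":1},{"rx":0,"ry":0,"rz":0,"tx":0,"ty":0,"tz":3,"hand":1}]'; python3 - <<'E'
from h import *
tray(-.125,0,0)
E
```

```text
clock: 22.85
position: [0.5914, -0.1236, 0.0502]
tool_rot: [-3.141, 0.251, 0.235]
force: [-1.5, 2.6, 12.1]
grip_width: 0.0546
X [ 0.5906 -0.1241  0.0504] euler [3.142 0.25  0.235] t [-0.9  0.4  0.1] r [-0.05  0.04  0.02]
now TCP in tray [-0.1241  0.0004  0.0057] case z 0.0001 rot err deg [0.05 0.04 0.02]
```

The case is on the floor (12 N contact). I release it briefly so it sits flat, then check.

```bash
python3 -m creep '[{"rx":0,"ry":0,"rz":0,"tx":0,"ty":0,"tz":-2,"hand":1},{"rx":0,"ry":0,"rz":0,"tx":0,"ty":0,"tz":-2,"hand":-0.6},{"rx":0,"ry":0,"rz":0,"tx":0,"ty":0,"tz":-2,"hand":-0.6},{"rx":0,"ry":0,"rz":0,"tx":0,"ty":0,"tz":-2,"hand":-0.6},{"rx":0,"ry":0,"rz":0,"tx":0,"ty":0,"tz":-2,"hand":-0.6}]'; python3 - <<'E'
from h import *
tray(-.125,0,0)
a=[viewer.grab_frame(n)['pixels'] for n in ('wrist','scene','side')]
cv2.imwrite('pics/w21.png',a[0])
cv2.imwrite('pics/s21.png',np.hstack([cv2.resize(a[1][160:320,240:400],(400,400)),cv2.resize(a[2][140:300,300:460],(400,400))]))
E
```

```text
clock: 23.35
position: [0.5915, -0.1236, 0.051]
tool_rot: [-3.141, 0.252, 0.235]
force: [0.3, 0.0, 0.3]
grip_width: 0.0683
X [ 0.5906 -0.1241  0.0504] euler [3.142 0.25  0.235] t [-0.8  0.4  0.9] r [-0.05  0.1   0.01]
now TCP in tray [-0.1242  0.0004  0.0065] case z 0.0009 rot err deg [0.05 0.1  0.01]
```

View pics/s21.png

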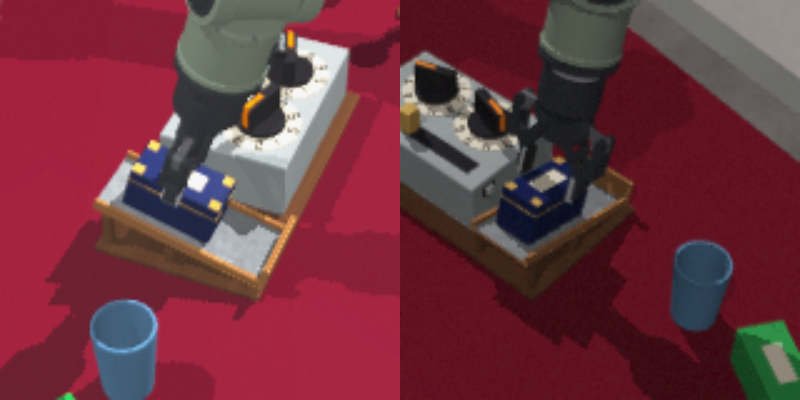

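View pics/w21.png

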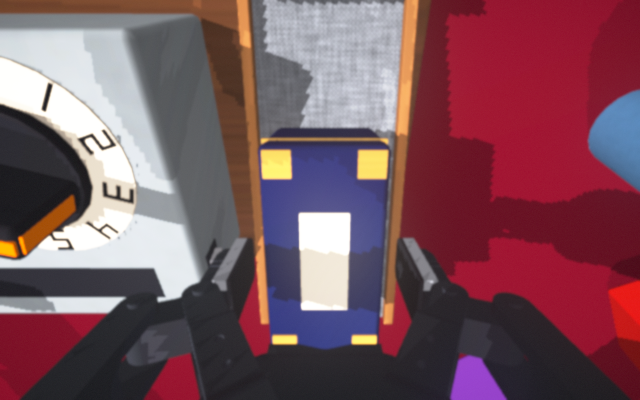

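The case sits flat and lengthwise between the lips, with its leading edge at (325,140) in the wrist view. I regrip lightly and slide it down.

```bash
python3 -m creep '[{"rx":0,"ry":0,"rz":0,"tx":0,"ty":1,"tz":0,"hand":0},{"rx":0,"ry":0,"rz":0,"tx":0,"ty":1,"tz":0,"hand":1},{"rx":0,"ry":0,"rz":0,"tx":0,"ty":1,"tz":0,"hand":1},{"rx":0,"ry":0,"rz":0,"tx":0,"ty":1,"tz":0,"hand":1},{"rx":0,"ry":0,"rz":0,"tx":6,"ty":1,"tz":0.5,"hand":1},{"rx":0,"ry":0,"rz":0,"tx":14,"ty":1,"tz":0.5,"hand":1},{"rx":0,"ry":0,"rz":0,"tx":22,"ty":1,"tz":0.5,"hand":1},{"rx":0,"ry":0,"rz":0,"tx":30,"ty":1,"tz":0.5,"hand":1}]' 25; python3 - <<'E'
from h import *
tray(-.055,0,0)
E
```

```text
clock: 24.3
position: [0.6195, -0.1189, 0.0439]
tool_rot: [3.141, 0.253, 0.234]
force: [-7.3, -1.8, 16.2]
grip_width: 0.0552
X [ 0.6565 -0.1084  0.033 ] euler [3.142 0.25  0.235] t [40.  -1.7  0.9] r [ 0.    0.17 -0.06]
now TCP in tray [-0.095  -0.0017  0.0066] case z 0.001 rot err deg [-0.    0.17 -0.06]
```

```bash
python3 -m creep '[{"rx":0,"ry":0,"rz":0,"tx":7,"ty":0,"tz":-0.5,"hand":1},{"rx":0,"ry":0,"rz":0,"tx":14,"ty":-0.5,"tz":-0.5,"hand":1},{"rx":0,"ry":0,"rz":0,"tx":21,"ty":-1,"tz":-0.5,"hand":1},{"rx":0,"ry":0,"rz":0,"tx":27,"ty":-1,"tz":-0.5,"hand":1},{"rx":0,"ry":0,"rz":0,"tx":32,"ty":-1,"tz":-0.5,"hand":1},{"rx":0,"ry":0,"rz":0,"tx":35,"ty":-1,"tz":-0.5,"hand":1},{"rx":0,"ry":0,"rz":0,"tx":37,"ty":-1,"tz":-0.5,"hand":1}]' 25; python3 - <<'E'
from h import *
tray(-.055,0,0)
a=[viewer.grab_frame(n)['pixels'] for n in ('scene','side')]
cv2.imwrite('pics/s22.png',np.hstack([cv2.resize(a[0][160:320,240:400],(400,400)),cv2.resize(a[1][140:300,300:460],(400,400))]))
E
```

```text
clock: 25.0
position: [0.6543, -0.1092, 0.0347]
tool_rot: [-3.142, 0.253, 0.234]
force: [-5.4, -1.3, 9.7]
grip_width: 0.0552
X [ 0.6565 -0.1084  0.033 ] euler [3.142 0.25  0.235] t [ 2.7 -0.3  1. ] r [-0.01  0.16 -0.03]
now TCP in tray [-0.0577 -0.0003  0.0066] case z 0.001 rot err deg [ 0.01  0.16 -0.03]
```

View pics/s22.png

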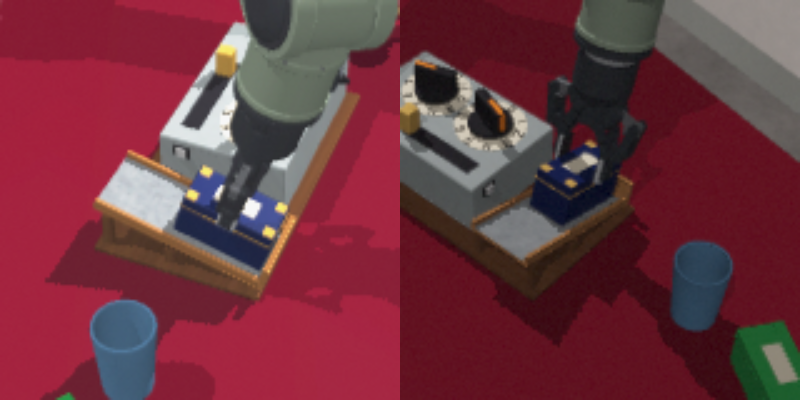

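```bash
python3 -m creep '[{"rx":0,"ry":0,"rz":0,"tx":1.5,"ty":0,"tz":0,"hand":1},{"rx":0,"ry":0,"rz":0,"tx":3,"ty":0,"tz":0,"hand":1},{"rx":0,"ry":0,"rz":0,"tx":4.5,"ty":0,"tz":0,"hand":1},{"rx":0,"ry":0,"rz":0,"tx":4.5,"ty":0,"tz":0,"hand":1}]' 25; python3 - <<'E'
from h import *
tray(-.055,0,0)
E
```

```text
clock: 25.5
position: [0.6571, -0.1085, 0.034]
tool_rot: [-3.141, 0.255, 0.234]
force: [-14.6, -0.4, 16.3]
grip_width: 0.0549
X [ 0.6565 -0.1084  0.033 ] euler [3.142 0.25  0.235] t [-0.2 -0.3  1. ] r [-0.06  0.31 -0.07]
now TCP in tray [-0.0547 -0.0003  0.0066] case z 0.001 rot err deg [ 0.06  0.31 -0.07]
```

```bash
python3 -m creep '[{"rx":0,"ry":0,"rz":0,"tx":1,"ty":0,"tz":0,"hand":1},{"rx":0,"ry":0,"rz":0,"tx":2,"ty":0,"tz":0,"hand":1},{"rx":0,"ry":0,"rz":0,"tx":2,"ty":0,"tz":0,"hand":1}]' 25; python3 - <<'E'
from h import *
tray(-.055,0,0)
E
```

```text
clock: 25.8
position: [0.6571, -0.1086, 0.034]
tool_rot: [-3.14, 0.259, 0.233]
force: [-28.6, 0.5, 28.1]
grip_width: 0.0553
X [ 0.6565 -0.1084  0.033 ] euler [3.142 0.25  0.235] t [-0.2 -0.3  1.1] r [-0.13  0.52 -0.12]
now TCP in tray [-0.0548 -0.0003  0.0067] case z 0.0011 rot err deg [ 0.13  0.52 -0.12]
```

It has stalled against the stop: the position is unchanged while the force rises to 28 N. I relieve the pressure, release, and withdraw along the tray normal.

```bash
python3 -m creep '[{"rx":0,"ry":0,"rz":0,"tx":-3,"ty":0,"tz":-0.5,"hand":1},{"rx":0,"ry":0,"rz":0,"tx":-3,"ty":0,"tz":-0.5,"hand":-0.5},{"rx":0,"ry":0,"rz":0,"tx":-3,"ty":0,"tz":-0.5,"hand":-0.6},{"rx":0,"ry":0,"rz":0,"tx":-3,"ty":0,"tz":-0.5,"hand":-0.6},{"rx":0,"ry":0,"rz":0,"tx":-3,"ty":0,"tz":-0.5,"hand":-0.6},{"rx":0,"ry":0,"rz":0,"tx":-3,"ty":0,"tz":-20,"hand":-0.6},{"rx":0,"ry":0,"rz":0,"tx":-3,"ty":0,"tz":-50,"hand":-0.6},{"rx":0,"ry":0,"rz":0,"tx":-3,"ty":0,"tz":-90,"hand":-0.6}]' 25; python3 -m creep '[{"rx":0,"ry":0,"rz":0,"tx":-20,"ty":0,"tz":-40,"hand":-0.6},{"rx":0,"ry":0,"rz":0,"tx":-50,"ty":0,"tz":-70,"hand":-0.6},{"rx":0,"ry":0,"rz":0,"tx":-60,"ty":0,"tz":-90,"hand":-0.6},{"rx":0,"ry":0,"rz":0,"tx":-60,"ty":0,"tz":-90,"hand":-0.6}]'; python3 - <<'E'
from fit import *
s=bot.observe(); w=viewer.grab_frame('wrist'); a=[w['pixels']]+[viewer.grab_frame(n)['pixels'] for n in ('scene','side')]
pickle.dump((s,w),open('w23.pkl','wb'))
cv2.imwrite('pics/w23.png',a[0])
cv2.imwrite('pics/s23.png',np.hstack([cv2.resize(a[1][160:320,240:400],(400,400)),cv2.resize(a[2][140:300,300:460],(400,400))]))
E
```

```text
clock: 26.6
position: [0.6791, -0.1021, 0.1205]
tool_rot: [-3.14, 0.254, 0.235]
force: [1.1, -0.2, 0.1]
grip_width: 0.0681
clock: 27.0
position: [0.6456, -0.1114, 0.226]
tool_rot: [3.141, 0.248, 0.235]
force: [0.7, 0.5, -0.3]
grip_width: 0.0682
```

View pics/s23.png

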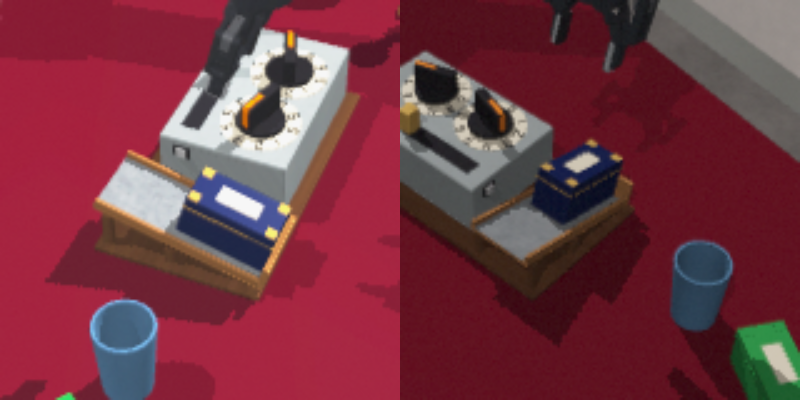

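View pics/w23.png

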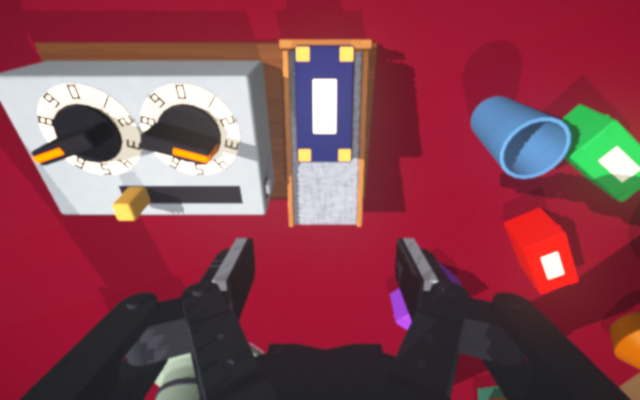

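```bash
python3 - <<'E'
from fit import *
s,p=pickle.load(open('w23.pkl','rb'))
q=np.load('stand.npy'); S=Ro.from_euler('z',q[2]); T=S*Ro.from_euler('y',.25); o=np.array([q[0],q[1],0])+S.apply([.095,-.135,.014])
im=cv2.resize(p['pixels'][25:240,265:390],None,fx=2.7,fy=2.7,interpolation=cv2.INTER_CUBIC)
im2=im.copy()
for xc,col in ((-.055,(0,255,0)),(-.060,(0,255,255))):
    for sx in (-1,1):
        for sy in (-1,1):
            u=projd(p,o+T.apply([xc+sx*.055,sy*.028,.06]),s)[0]; print(xc,u.round(1)); u=(u-[265,25])*2.7; cv2.circle(im2,tuple(int(t) for t in u),2,col,-1)
cv2.imwrite('pics/w24.png',np.hstack([im,im2]))
E
```

```text
-0.055 [352.5 163.3]
-0.055 [297.2 163.2]
-0.055 [355.2  48.1]
-0.055 [294.8  48. ]
-0.06 [352.4 168.1]
-0.06 [297.3 168. ]
-0.06 [355.1  53.7]
-0.06 [294.9  53.6]
```

View pics/w24.png

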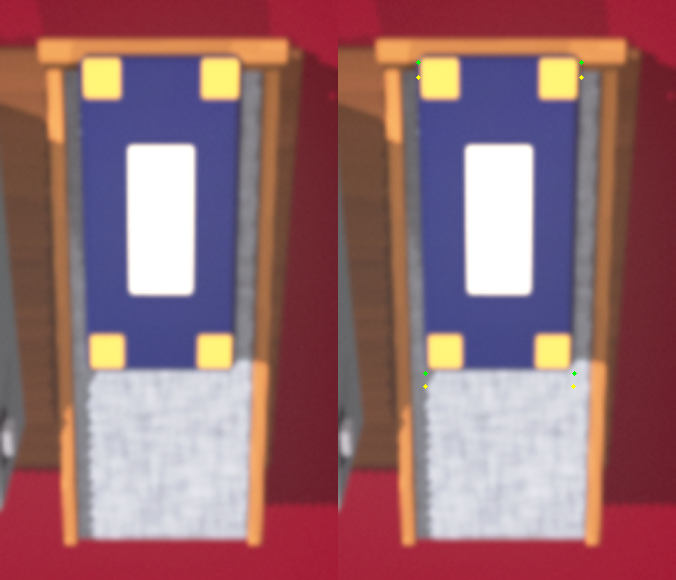

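The case is flat and against the stop: its corners match the x = −0.055 overlay, and the far edge meets the stop at (160,58) in the crop. The bar slot is empty over the tray and the dials are as set. I hand in.

```bash
python3 -c "
from h import *
print(bot.observe()['force'].round(1), bot.job_done())"
```

```text
the job is handed in; nothing more can be done
[ 0.   0.1 -1.3] None
```

I turned the left dial to 7 and the right dial to 3, then slid the brass handle left to its end stop. I set the navy case flat on the upper tray, slid it down to the back stop, let go and backed off. The job was handed in at about 27 s of the 72 s allowed. It returned no verdict.

**Last checks**
- **Case:** the push stalled against the stop with the force rising to 28 N. In the final wrist picture the corners match a case centre at tray x ≈ -0.055 m, flat and centred between the lips.
- **Bar:** it was clear of the tray, and the handle stood at the end of its slot.
- **Dials:** I read each one directly only while I was still gripping it. The left pointer was on 7. The right pointer was covered by the gripper, so I took it from numeral 8 lying exactly opposite. Neither was touched afterwards.
- **Bystanders:** the arm kept clear of the candlestick, bowl and goblet. The goblet stands in the final pictures as it did at the start. I did not re-measure the candlestick and bowl.

**What failed or disagreed**
- **First grip on the left dial:** the fingers closed on nothing. The real fingertips sit about 28 mm behind the reported TCP, so I used lower reported heights from then on.
- **Wrist camera:** it fitted the stand better with mild barrel distortion (k1 about -0.11), which I estimated from the stand's corners. The stand position it gave was about 2 mm off, and I corrected that from the dial grips.

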